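# Put the tea caddy back together and load it

## Task

Put the tea-and-jam caddy back together: take the washed carry post out of the bamboo pot, put its spigot through the round opening in the tray, feel for the hidden socket in the foot below and seat it fully home, collar flat on the tray. Only then load the tray: stand every tea canister that is there upright in the row at the back, with its label facing the front of the tray (towards the jam bin), and drop every jam jar there is into the open bin along the front. Leave the mug, the glass and the timer where they are.

Things in the scene. Friction and masses are not known exactly. Their poses are not given: they have to be found in the camera images.
- tray_opening (a point): middle of the round opening (40 mm across) in the caddy's wooden tray, at the tray's top face, 42 mm above the worktop. x points to the back of the tray (canister row), y to its left, z up. The carry post's socket lies hidden under it, its mouth 10 mm below the tray's top, its middle up to 8.5 mm away from this point (up to 6 mm along x and along y): feel for it with the post
- tray: the caddy's level wooden tray, 232 x 250 x 10 mm, fixed; origin in the middle of its underside, axes as tray_opening. It lies on a heavy dark foot, 150 x 150 mm and 32 mm high, fixed too, which it hides and is not lined up with. In the foot's top is the post's blind socket: a round hole 22 mm across, 27 mm deep; round it the foot's top is flat
- canister_row (a point): middle of the floor of the canister row at the back of the tray, 82 mm from tray_opening along its x, at the tray's top face, same axes. The row is 78 mm deep along x and 236 mm long along y; a dark line let flush into the tray marks its front, a rail 22 mm high runs round its back and ends. Three canisters fit side by side, at y = -77, 0 and 77 mm for example
- jar_bin (a point): middle of the floor of the open wooden bin along the front of the tray, 73 mm before tray_opening along its x, at the tray's top face, same axes. Inside it is 60 mm wide along x and 210 mm long along y; its walls are 24 mm high. Three jars fit, at y = -70, 0 and 70 mm for example
- post_grip (a point): the carry post (180 g): middle of its dark wooden grip, round, 26 mm across, 52 mm high; z up along the post. 26 mm below it begins a steel neck 14 mm across; 66 mm below it is the underside of the steel collar, 62 mm across and 6 mm thick; 100 mm below it the end of the round spigot, 20 mm across, tapered to 17 mm over its last 3 mm
- post_collar (a point): middle of the underside of the carry post's collar; the spigot runs 34 mm down from here. When the spigot is fully home (24 mm deep in the foot's socket) the collar lies on the tray's top face
- pot: bamboo utensil pot, 70 mm across, 162 mm high, fixed; origin under its middle. At the start the carry post stands upright in it, spigot hanging inside, collar on the rim. A cooker hood hangs 0.67 m above the worktop over the left half of the tray and beyond: keep tall arms low there
- canister_1_center (a point): grey lidded tea canister: its middle, half-way up; round, 68 mm across, 105 mm high, 250 to 450 g; z up, -x towards its label. The lid is fixed on; its mushroom knob, 20 mm across where it is widest (45 mm above this point, top at 52), has room for fingertips below its widest part (lid there up to 39 mm) and carries the canister. May be absent
- canister_1_label (a point): the side of canister_1 that bears the dark label, 34 mm from its axis, half-way up; absent if the canister is
- canister_2_center (a point): grey lidded tea canister: its middle, half-way up; round, 68 mm across, 105 mm high, 250 to 450 g; z up, -x towards its label. The lid is fixed on; its mushroom knob, 20 mm across where it is widest (45 mm above this point, top at 52), has room for fingertips below its widest part (lid there up to 39 mm) and carries the canister. May be absent
- canister_2_label (a point): the side of canister_2 that bears the dark label, 34 mm from its axis, half-way up; absent if the canister is
- canister_3_center (a point): grey lidded tea canister: its middle, half-way up; round, 68 mm across, 105 mm high, 250 to 450 g; z up, -x towards its label. The lid is fixed on; its mushroom knob, 20 mm across where it is widest (45 mm above this point, top at 52), has room for fingertips below its widest part (lid there up to 39 mm) and carries the canister. May be absent
- canister_3_label (a point): the side of canister_3 that bears the dark label, 34 mm from its axis, half-way up; absent if the canister is
- jar_1_center (a point): small closed jam jar, about 100 g: its middle, half-way up; round, 44 mm high; 50 mm across up to 23 mm from its foot, then narrowing to a brass-coloured lid 42 mm across, which makes up its top 16 mm. Stands at the start on the chopping board, whose top is 24.5 mm above the worktop. May be absent
- jar_2_center (a point): small closed jam jar, about 100 g: its middle, half-way up; round, 44 mm high; 50 mm across up to 23 mm from its foot, then narrowing to a brass-coloured lid 42 mm across, which makes up its top 16 mm. Stands at the start on the chopping board, whose top is 24.5 mm above the worktop. May be absent
- jar_3_center (a point): small closed jam jar, about 100 g: its middle, half-way up; round, 44 mm high; 50 mm across up to 23 mm from its foot, then narrowing to a brass-coloured lid 42 mm across, which makes up its top 16 mm. Stands at the start on the chopping board, whose top is 24.5 mm above the worktop. May be absent
- mug: green mug standing by, 86 mm across without its handle, 96 mm high; origin under the middle of its outline, handle included; not to be disturbed
- glass: drinking glass standing by upside down, 79 mm across, 90 mm high; origin under its middle; not to be disturbed
- timer: kitchen timer standing by, 66 mm across, 46 mm high; origin under its middle; not to be disturbed

How it is judged:
On the way:
1. the carry post is fully home in the foot's socket, its collar on the tray (z of post_collar in the frame of tray_opening below 0.003 m and horizontal distance between post_collar and tray_opening below 0.012 m and angle between post_grip's own z axis and vertical below 0.06 rad), for 0.3 s.
At the end, for the whole second after the job is handed in: The carry post is fully home (collar within 3 mm of the tray, upright within 3 degrees); every canister present stands upright on the tray in the back row (at most 12 mm in front of its middle line), label to the front within 15 degrees; every jar present is in the bin, on its floor (all of step 1 and x of canister_1_center in the frame of canister_row between -0.012 and 0.006 m and y of canister_1_center in the frame of canister_row between -0.09 and 0.09 m and z of canister_1_center in the frame of canister_row between 0.048 and 0.057 m and angle between each of canister_1_center, canister_2_center, canister_3_center's own z axis and vertical below 0.08 rad and angle between the x axis of each of canister_1_center, canister_2_center, canister_3_center and the x axis of canister_row, either way round below 0.26 rad and x of each of canister_1_label, canister_2_label, canister_3_label in the frame of canister_row below -0.015 m and x of canister_2_center in the frame of canister_row between -0.012 and 0.006 m and y of canister_2_center in the frame of canister_row between -0.09 and 0.09 m and z of canister_2_center in the frame of canister_row between 0.048 and 0.057 m and x of canister_3_center in the frame of canister_row between -0.012 and 0.006 m and y of canister_3_center in the frame of canister_row between -0.09 and 0.09 m and z of canister_3_center in the frame of canister_row between 0.048 and 0.057 m and x of jar_1_center in the frame of jar_bin between -0.03 and 0.03 m and y of jar_1_center in the frame of jar_bin between -0.106 and 0.106 m and z of jar_1_center in the frame of jar_bin between 0 and 0.028 m and x of jar_2_center in the frame of jar_bin between -0.03 and 0.03 m and y of jar_2_center in the frame of jar_bin between -0.106 and 0.106 m and z of jar_2_center in the frame of jar_bin between 0 and 0.028 m and x of jar_3_center in the frame of jar_bin between -0.03 and 0.03 m and y of jar_3_center in the frame of jar_bin between -0.106 and 0.106 m and z of jar_3_center in the frame of jar_bin between 0 and 0.028 m); the robot touches nothing.
It fails at once if a canister or a jar is put on the tray while the carry post is not home (not (z of post_collar in the frame of tray_opening below 0.006 m and horizontal distance between post_collar and tray_opening below 0.014 m) and ((z of canister_1_center in the frame of tray_opening below 0.062 m and (x of canister_1_center in the frame of tray_opening between -0.1 and 0.12 m and y of canister_1_center in the frame of tray_opening between -0.12 and 0.12 m)) or (z of canister_2_center in the frame of tray_opening below 0.062 m and (x of canister_2_center in the frame of tray_opening between -0.1 and 0.12 m and y of canister_2_center in the frame of tray_opening between -0.12 and 0.12 m)) or (z of canister_3_center in the frame of tray_opening below 0.062 m and (x of canister_3_center in the frame of tray_opening between -0.1 and 0.12 m and y of canister_3_center in the frame of tray_opening between -0.12 and 0.12 m)) or (z of jar_1_center in the frame of tray_opening below 0.03 m and (x of jar_1_center in the frame of tray_opening between -0.1 and 0.12 m and y of jar_1_center in the frame of tray_opening between -0.12 and 0.12 m)) or (z of jar_2_center in the frame of tray_opening below 0.03 m and (x of jar_2_center in the frame of tray_opening between -0.1 and 0.12 m and y of jar_2_center in the frame of tray_opening between -0.12 and 0.12 m)) or (z of jar_3_center in the frame of tray_opening below 0.03 m and (x of jar_3_center in the frame of tray_opening between -0.1 and 0.12 m and y of jar_3_center in the frame of tray_opening between -0.12 and 0.12 m)))).
It fails at once if the mug, the glass or the timer is pushed away or knocked over (distance of any of mug, glass, timer from where it was at the start of the episode above 0.03 m or angle between any of mug, glass, timer's own z axis and vertical above 0.35 rad).
Of canister_1, canister_2, canister_3 only 2 to 3 are there at a start; the rules pass over those that are not, and their reading is None.
Of jar_1, jar_2, jar_3 only 2 to 3 are there at a start; the rules pass over those that are not, and their reading is None.
At some moment in a run one of jar_1, jar_2, jar_3 may be knocked a few centimetres aside while the robot is not near it.
It also fails if it takes over 210 s, if anything falls off the work surface, if the arm or the gripper's body presses on something with over 40 N, if the wrist force passes 120 N, or if a joint passes its speed limit or range.

## Robot

A 6-joint arm with a two-finger parallel gripper is mounted at the origin on a cart in front of the work surface, level with it; the furniture and walls round the work are solid. World frame = base frame: x ahead of the robot, y to its left, z up, the work surface at z = 0. Lengths are in m, angles in rad, forces in N, time in s.
With the tool pointing down it reaches from about 0.35 to 0.975 m from the base axis. Payload 4.9 kg.
Tool frame: the origin (TCP) lies midway between the tips of the shut fingers; the grasp point (between the pads) lies 19 mm behind it; z points along the fingers, y is the direction in which the jaws open and shut (so a half turn about z gives the same grasp; the last joint's range is limited). The gripper opens to 85 mm and grips with 20 to 120 N. Pads are 22 mm wide; open, the fingers measure 114 mm over their backs; the gripper's body (76 mm by 85 mm) begins 54 mm behind the grasp point. The pads swing forward as they close: fully open they stand 13 mm farther back than shut.
Start: joints at [1.14, 0.053, 1.613, -0, 1.476, -0.119], TCP at [0.192, 0.595, 0.231] pointing down, gripper open.
Joint ranges: [-3.01, 3.01], [-1.01, 2.22], [0.06, 2.58], [-1.02, 4.17], [0.09, 2.62], [-3.14, 3.14]. Speed limits (rad/s): [2.57, 2.57, 3.14, 3.14, 3.14, 3.14].

## Interface

Orientations are given as a rotation vector (axis times angle).
In Python, from station import ctrl gives the robot as it stands.
- The arm moves only by the shell command python3 -m jog 'ROWS' [FORCE]. ROWS is JSON, one flat list of numbers, 7 for each row, row after row: the opening, from 0 (shut) to 1 (fully open), then the shift along the tool's x, y, z in m, then the turn, a rotation vector about the tool's x, y, z in degrees. A call has 1 to 10 rows; each row shifts and turns the commanded pose from where the row before left it, along the tool's axes as they then stand; what a row does not reach is not made up. A row lasts 1/8 s, in which the tool goes at most 62.5 mm and 10.7 degrees, less where a joint would pass 70% of its speed; a pose out of reach is approached as far as the arm can. A call with a gripper value outside its range is refused whole. The fingers move at their own pace and stop on an object; FORCE is the grip in N (left out, the last holds). Time passes only in rows, so rows that do not move let the fingers close. It gives the time, the measured TCP pose, the force and the opening at its end, in the units of the state.
- ctrl.get_obs(): the state, without advancing time (a new reading comes with each control period).
- ctrl.get_image(name): name is "scene" or "top" or "wrist"; returns a dict with "image" (384x512x3 uint8, blue, green, red), "camera_matrix" (3x3 intrinsics, pixels), "dist_coeffs" ([k1, k2, p1, p2, k3] as OpenCV has them; the pictures are not rectified), "rvec" (rotation vector, rad) and "tvec" (3), from world to camera coordinates, as OpenCV has them; the wrist camera has in their place "mount" (4x4, takes a point from camera to tool coordinates, whose origin is the TCP and whose axes are the flange's). Camera axes: x right, y down, z forward; pixel columns grow to the right and rows downward; lengths in m; the calibration is good to about 2 mm. A picture is of the moment at which its call begins: read the wrist's pose just before it. There is no depth.
- ctrl.finish_job(): hands the job in, once; it reports no verdict.
Trained networks look in a picture, given as the dict that the camera call returned (one of the last four; its "shot" number tells which), for a name from the list of things; names that differ only in an ending like _2 or _b are one class to them, and where a whole thing is asked for, a point or a joint stands for the part that bears it (a point fixed in the world has none). Each returns a list of dicts, best first, with "p" (0 to 1); they miss things now and then, are a little off and sometimes report something else, mostly with a low value. They report only what shows in the picture. A call takes as long as a camera call.
- ctrl.boxes_of(target, picture): "box" ([centre column, centre row, width, height] in pixels, round what is visible of it).
The state is a dict: "t": time; "q": joint angles; "dq": joint speeds; "effort": joint torques, N m; "tool_pos": TCP position; "tool_rot": TCP orientation; "contact_force": force on the tool from outside, world axes, zero at the start; "wrist_torque": the same for the moment, N m; "opening": finger opening in m.
Only numpy, scipy, OpenCV 4.12 (cv2) and the standard library are available. Lean on these libraries where they do the work, as an engineer would, in place of code of your own. Each camera call takes 0.05 s, during which the arm holds its last target. There are 200 camera calls.

## Working session

There is one attempt and no reset: what is moved stays moved. The work goes in short steps, Python scripts to look and compute and a shell command to move; the robot and the scene stay as the last step left them, time stands still between calls to the robot, and variables do not carry over. Pictures are saved under pics/ and viewed, about 12 in all and at most 16, crops included, and the job is handed in when it is done.

```bash
mkdir -p pics; ls; cat > h.py <<'E'
import numpy as np, cv2
from scipy.spatial.transform import Rotation as R
from station import ctrl
def cam(p):
    """returns K,d,R(world->cam),t"""
    K=np.array(p["camera_matrix"],float);d=np.array(p["dist_coeffs"],float)
    if "mount" in p and p.get("rvec") is None:
        o=p["obs"];T=np.eye(4);T[:3,:3]=R.from_rotvec(o["tool_rot"]).as_matrix();T[:3,3]=o["tool_pos"]
        W=np.linalg.inv(T@np.array(p["mount"]));return K,d,W[:3,:3],W[:3,3]
    return K,d,R.from_rotvec(np.ravel(p["rvec"])).as_matrix(),np.ravel(p["tvec"])
def shot(n):
    o=ctrl.get_obs();p=ctrl.get_image(n);p["obs"]=o;return p
def ray(p,uv):
    K,d,r,t=cam(p);x=cv2.undistortPoints(np.array([[uv]],float),K,d)[0,0]
    return -r.T@t, r.T@np.array([x[0],x[1],1])
def atz(p,uv,z):
    c,v=ray(p,uv);return c+v*(z-c[2])/v[2]
def proj(p,X):
    K,d,r,t=cam(p);return cv2.projectPoints(np.atleast_2d(X).astype(float),cv2.Rodrigues(r)[0],t,K,d)[0][:,0]
def st():
    o=ctrl.get_obs();print("t",round(o["t"],2),"pos",np.round(o["tool_pos"],4),"R",np.round(R.from_rotvec(o["tool_rot"]).as_matrix(),3).tolist(),"F",np.round(o["contact_force"],1),"op",round(o["opening"],4),"q",np.round(o["q"],2))
    return o
E
python3 - <<'E'
from h import *
st()
ims=[]
for n in ("scene","top"):
    p=shot(n);cv2.imwrite(f"pics/{n}0.png",p["image"])
    c,_=ray(p,(256,192));print(n,"cam",c.round(3))
    for t in ("tray","pot","post_grip","post_collar","canister_1","canister_1_center","canister_1_label","jar_1_center","mug","glass","timer","tray_opening"):
        try: print(t,[(np.round(b["box"]).astype(int).tolist(),round(b["p"],2)) for b in ctrl.boxes_of(t,p) if b["p"]>.2])
        except Exception as e: print(t,e)
E
```

```text
pics
t 0.0 pos [0.1914 0.5943 0.2301] R [[-0.952, 0.307, -0.001], [0.307, 0.952, -0.002], [0.0, -0.002, -1.0]] F [-0.6 -0.2  0.1] op 0.0853 q [ 1.14  0.05  1.61  0.    1.48 -0.12]
scene cam [ 0.111 -0.503  0.93 ]
tray [([222, 221, 98, 82], 0.84)]
pot [([319, 312, 30, 38], 0.45)]
post_grip [([319, 310, 32, 38], 0.7)]
post_collar [([321, 308, 26, 37], 0.87)]
canister_1 it knows: canister_1_center, canister_1_label, canister_2_center, canister_2_label, canister_3_center, canister_3_label, canister_row, glass, jar_1_center, jar_2_center, jar_3_center, jar_bin, mug, po
canister_1_center [([265, 289, 23, 37], 0.64)]
canister_1_label [([269, 291, 22, 38], 0.69), ([223, 220, 102, 80], 0.57)]
jar_1_center [([316, 334, 39, 49], 0.61)]
mug [([251, 176, 26, 39], 0.62)]
glass [([277, 191, 24, 34], 0.8)]
timer [([150, 186, 21, 21], 0.58)]
tray_opening [([221, 219, 97, 82], 0.59)]
top cam [0.471 0.077 1.174]
tray [([225, 222, 91, 86], 0.85)]
pot [([370, 244, 31, 25], 0.79)]
post_grip [([390, 243, 29, 21], 0.89)]
post_collar [([390, 241, 33, 25], 0.92)]
canister_1 it knows: canister_1_center, canister_1_label, canister_2_center, canister_2_label, canister_3_center, canister_3_label, canister_row, glass, jar_1_center, jar_2_center, jar_3_center, jar_bin, mug, po
canister_1_center [([320, 242, 24, 25], 0.65)]
canister_1_label [([322, 243, 31, 22], 0.98), ([240, 148, 24, 30], 0.6)]
jar_1_center [([392, 244, 26, 21], 0.72), ([321, 240, 29, 24], 0.63)]
mug [([206, 151, 31, 31], 0.84)]
glass [([239, 147, 21, 29], 0.75)]
timer []
tray_opening [([226, 218, 90, 84], 0.86)]
```

```bash
python3 - <<'E'
import cv2
for n in("scene","top"):
    cv2.imwrite(f"pics/{n}0b.png",cv2.resize(cv2.imread(f"pics/{n}0.png"),(800,600),interpolation=cv2.INTER_CUBIC))
E
```

```text
(no output)
```

View pics/scene0b.png

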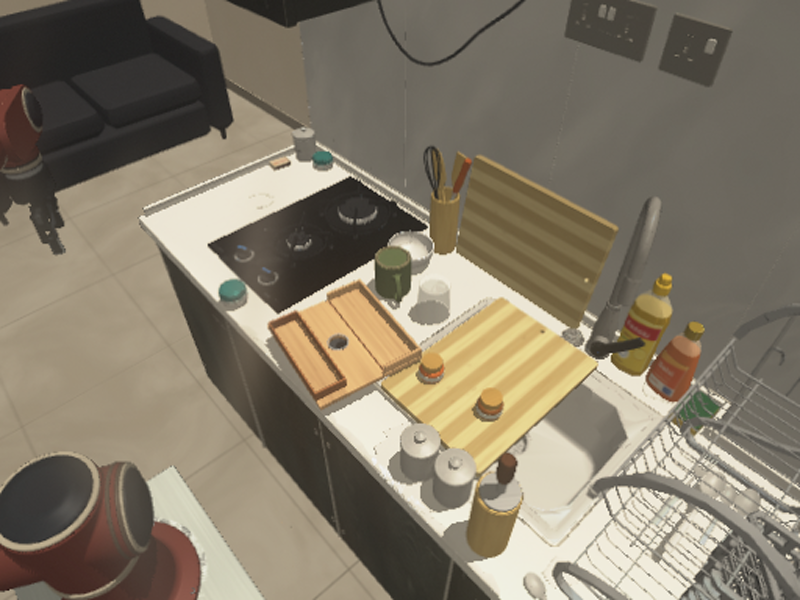

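View pics/top0b.png

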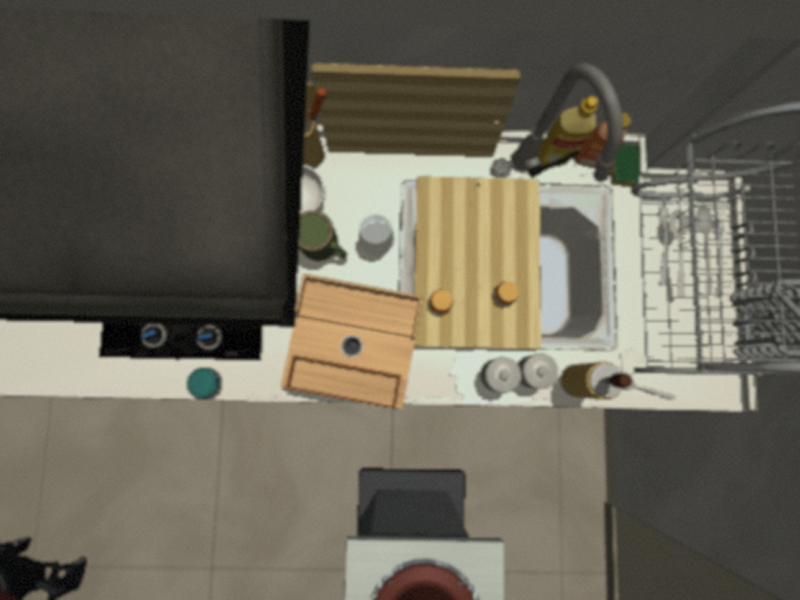

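```bash
python3 - <<'E'
from h import *
s=1.5625
p=shot("top");q=shot("scene");w=shot("wrist")
print("mount",np.round(w["mount"],3).tolist(),w["camera_matrix"])
f=lambda pp,n,uv,z: print(n,atz(pp,(uv[0]/s,uv[1]/s),z).round(3))
f(p,"opening",(352,345),.042)
for n,u in dict(BL=(303,277),BR=(418,297),FL=(284,390),FR=(402,407)).items(): f(p,n,u,.052)
f(p,"jarA",(441,301),.0685);f(p,"jarB",(507,292),.0685)
f(p,"canA",(503,375),.1);f(p,"canB",(539,370),.1);f(p,"grip",(623,380),.29);f(p,"collar",(607,380),.168)
f(p,"timer",(204,382),.046);f(p,"mug",(315,230),.096);f(p,"glass",(375,230),.09)
for n,u,z in (("far can",(303,135),.11),("far teal",(322,156),.03),("canA",(420,437),.105),("canB",(455,462),.105),("grip top",(508,458),.288),("timer",(232,287),.046),("jarA",(431,360),.0685),("jarB",(490,396),.0685),("opening",(338,341),.042),("hook ring",(262,200),.0)): f(q,"scene "+n,u,z)
E
```

```text
mount [[0.0, -0.966, -0.26, 0.065], [1.0, 0.0, -0.001, -0.0], [0.001, -0.26, 0.966, -0.144], [0.0, 0.0, 0.0, 1.0]] [[323.81180484   0.         256.13051164]
 [  0.         323.81180484 195.39687156]
 [  0.           0.           1.        ]]
opening [0.536 0.159 0.042]
BL [0.673 0.263 0.052]
BR [0.637 0.027 0.052]
FL [0.443 0.29  0.052]
FR [0.415 0.055 0.052]
jarA [ 0.628 -0.019  0.068]
jarB [ 0.649 -0.153  0.068]
canA [ 0.482 -0.138  0.1  ]
canB [ 0.493 -0.208  0.1  ]
grip [ 0.476 -0.292  0.29 ]
collar [ 0.476 -0.314  0.168]
timer [0.456 0.451 0.046]
mug [0.76  0.237 0.096]
glass [0.765 0.118 0.09 ]
scene far can [0.921 0.817 0.11 ]
scene far teal [0.967 0.797 0.03 ]
scene canA [ 0.478 -0.15   0.105]
scene canB [ 0.488 -0.221  0.105]
scene grip top [ 0.458 -0.325  0.288]
scene timer [0.454 0.447 0.046]
scene jarA [ 0.629 -0.023  0.068]
scene jarB [ 0.65  -0.158  0.068]
scene opening [0.537 0.158 0.042]
scene hook ring [ 0.722  0.76  -0.   ]
```

```bash
cat >> h.py <<'E'
def plan(*wps):
    """wps: (x,y,z,yaw_deg or None); from the measured pose; prints tool-frame rows [dx,dy,dz,rz] summary"""
    o=ctrl.get_obs();P=np.array(o["tool_pos"]);M=R.from_rotvec(o["tool_rot"]).as_matrix();yaw=np.degrees(np.arctan2(M[1,1],M[0,1]))
    for w in wps:
        tgt=np.array(w[:3]);ty=yaw if w[3] is None else w[3];dyaw=(ty-yaw+180)%360-180
        D=np.linalg.norm(tgt-P);n=int(max(np.ceil(D/.06),np.ceil(abs(dyaw)/10),1))
        out=[]
        for i in range(n):
            a=np.radians(yaw+dyaw*i/n);ya=np.array([np.cos(a),np.sin(a),0]);xa=np.array([-np.sin(a)*-1*-1,np.cos(a),0])
            xa=np.cross(ya,[0,0,-1]);d=(tgt-P)/n
            out.append([round(float(d@xa),4),round(float(d@ya),4),round(float(-d[2]),4),round(-dyaw/n,2)])
        print("->",np.round(w[:3],4),"yaw %.1f n=%d"%(ty,n), out if dyaw else out[0]);P=tgt;yaw=ty
    return
E
python3 - <<'E'
from h import *
plan((.45,.35,.28,82),(.5,.17,.28,None),(.44,-.27,.36,None))
E
```

```text
-> [0.45 0.35 0.28] yaw 82.0 n=6 [[-0.0535, -0.0256, -0.0081, np.float64(-1.64)], [-0.0527, -0.0272, -0.0081, np.float64(-1.64)], [-0.0519, -0.0287, -0.0081, np.float64(-1.64)], [-0.0511, -0.0301, -0.0081, np.float64(-1.64)], [-0.0502, -0.0316, -0.0081, np.float64(-1.64)], [-0.0493, -0.033, -0.0081, np.float64(-1.64)]]
-> [0.5  0.17 0.28] yaw 82.0 n=4 [-0.0186, -0.0428, -0.0, 0.0]
-> [ 0.44 -0.27  0.36] yaw 82.0 n=8 [-0.0002, -0.0555, -0.01, 0.0]
```

```bash
python3 -m jog '[1,-0.0535,-0.0256,-0.008,0,0,-1.64, 1,-0.0527,-0.0272,-0.008,0,0,-1.64, 1,-0.052,-0.0287,-0.008,0,0,-1.64, 1,-0.051,-0.03,-0.008,0,0,-1.64, 1,-0.05,-0.0316,-0.008,0,0,-1.64, 1,-0.0493,-0.033,-0.008,0,0,-1.64, 1,-0.0186,-0.0428,0,0,0,0, 1,-0.0186,-0.0428,0,0,0,0, 1,-0.0186,-0.0428,0,0,0,0, 1,-0.0186,-0.0428,0,0,0,0]'
python3 -m jog '[1,0,0,0,0,0,0]'
python3 - <<'E'
from h import *
st();w=shot("wrist");cv2.imwrite("pics/w1.png",cv2.resize(w["image"],(800,600),interpolation=cv2.INTER_CUBIC))
import pickle;pickle.dump({k:w[k] for k in("image","camera_matrix","dist_coeffs","mount","obs")},open("w1.pkl","wb"))
E
```

```text
t: 2.6
tool_pos: [0.4998, 0.1687, 0.2795]
tool_rot: [0.22, 3.133, 0.0]
contact_force: [0.3, -0.6, 0.0]
opening: 0.0855
t: 2.72
tool_pos: [0.5002, 0.1678, 0.2794]
tool_rot: [0.227, 3.133, -0.0]
contact_force: [-0.1, -0.3, -1.1]
opening: 0.0854
t 2.73 pos [0.5002 0.1678 0.2794] R [[-0.99, 0.144, 0.0], [0.144, 0.99, -0.0], [-0.0, -0.0, -1.0]] F [-0.1 -0.3 -1.1] op 0.0854 q [ 0.18 -0.21  1.78 -0.    1.57 -1.24]
```

View pics/w1.png

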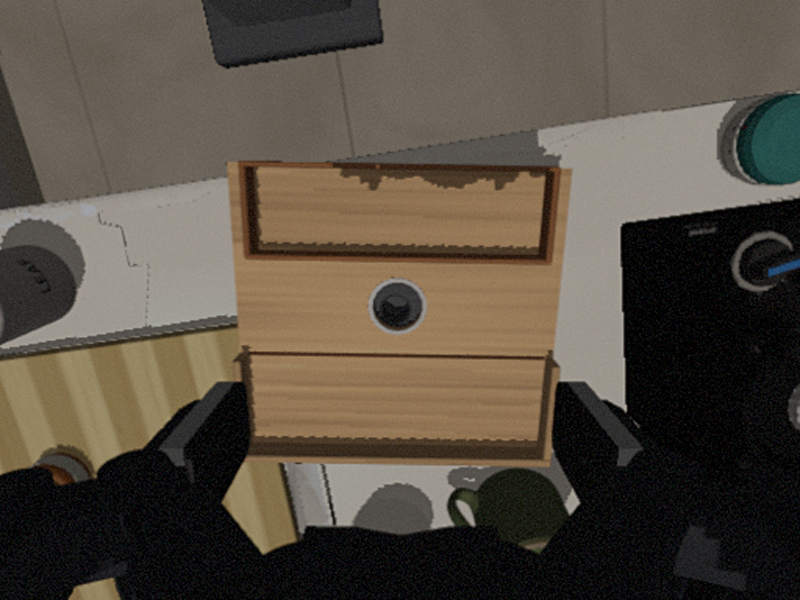

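```bash
python3 - <<'E'
from h import *
import pickle
w=pickle.load(open("w1.pkl","rb"));s=1.5625
for n,u,z in (("open",(397.5,306),.042),("lineL",(245,351.5),.042),("lineR",(551,355),.042),("trayFL",(229,162),.042),("trayFR",(570,170),.042),("binInBL",(258,246),.042),("binInBR",(546,250),.042)):
    print(n,atz(w,(u[0]/s,u[1]/s),z).round(4))
L=atz(w,(245/s,351.5/s),.042);Rr=atz(w,(551/s,355/s),.042);d=Rr-L;print("y dir deg",np.degrees(np.arctan2(d[1],d[0])),np.linalg.norm(d))
c=w["image"][160:235,215:295];c=cv2.convertScaleAbs(c,alpha=2.5,beta=20)
cv2.imwrite("pics/w1c.png",cv2.resize(c,None,fx=8,fy=8,interpolation=cv2.INTER_CUBIC))
E
```

```text
open [0.5374 0.1598 0.042 ]
lineL [0.5572 0.0337 0.042 ]
lineR [0.5953 0.2755 0.042 ]
trayFL [0.4131 0.0548 0.042 ]
trayFR [0.4542 0.2986 0.042 ]
binInBL [0.4758 0.0623 0.042 ]
binInBR [0.5101 0.2774 0.042 ]
y dir deg 81.04904779254947 0.2447631136249963
```

View pics/w1c.png

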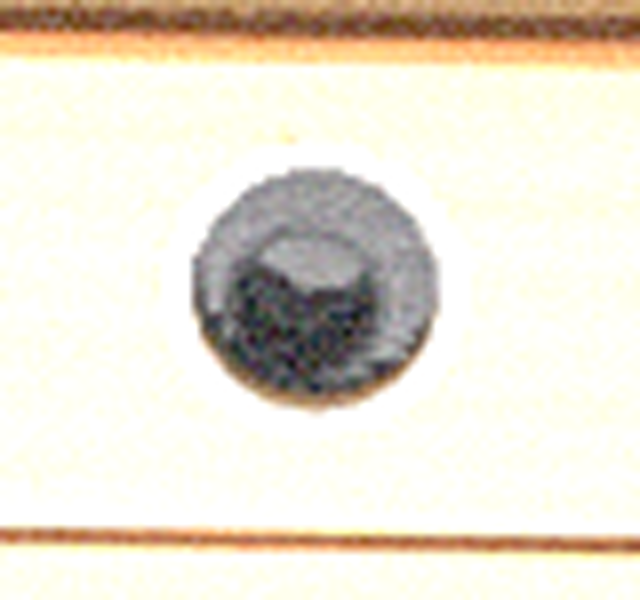

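```bash
python3 - <<'E'
from h import *
import pickle
w=pickle.load(open("w1.pkl","rb"))
print("open",atz(w,(215+317/8-.5,160+289/8-.5),.042).round(4),"sock",atz(w,(215+303/8-.5,160+295/8-.5),.032).round(4))
plan((.45,-.2,.38,81),(.42,-.27,.38,None))
E
python3 -m jog '[1,0.003,-0.054,-0.013,0,0,0, 1,0.003,-0.054,-0.013,0,0,0, 1,0.003,-0.054,-0.013,0,0,0, 1,0.003,-0.054,-0.013,0,0,0, 1,0.003,-0.054,-0.013,0,0,0, 1,0.003,-0.054,-0.013,0,0,0, 1,0.003,-0.054,-0.013,0,0,0, 1,0.003,-0.054,-0.013,0,0,0, 1,0,0,0,0,0,0]'
python3 - <<'E'
from h import *
st();w=shot("wrist");cv2.imwrite("pics/w2.png",cv2.resize(w["image"],(800,600),interpolation=cv2.INTER_CUBIC))
for n in ("post_grip","post_collar","canister_1_center","canister_1_label"): print(n,[(np.round(b["box"],1).tolist(),round(b["p"],2)) for b in ctrl.boxes_of(n,w) if b["p"]>.2])
import pickle;pickle.dump({k:w[k] for k in("image","camera_matrix","dist_coeffs","mount","obs")},open("w2.pkl","wb"))
E
```

```text
open [0.5371 0.1595 0.042 ] sock [0.5404 0.1567 0.032 ]
-> [ 0.45 -0.2   0.38] yaw 81.0 n=7 [[-0.0005, -0.0532, -0.0144, np.float64(0.12)], [-0.0006, -0.0532, -0.0144, np.float64(0.12)], [-0.0007, -0.0532, -0.0144, np.float64(0.12)], [-0.0008, -0.0532, -0.0144, np.float64(0.12)], [-0.0009, -0.0532, -0.0144, np.float64(0.12)], [-0.001, -0.0532, -0.0144, np.float64(0.12)], [-0.0011, -0.0532, -0.0144, np.float64(0.12)]]
-> [ 0.42 -0.27  0.38] yaw 81.0 n=2 [0.0093, -0.0369, -0.0, 0.0]
t: 3.9
tool_pos: [0.4155, -0.2561, 0.3842]
tool_rot: [0.225, 3.133, -0.001]
contact_force: [0.4, 0.1, 0.1]
opening: 0.0851
t 3.9 pos [ 0.4155 -0.2561  0.3842] R [[-0.99, 0.143, 0.001], [0.143, 0.99, -0.001], [-0.001, -0.001, -1.0]] F [0.4 0.1 0.1] op 0.0851 q [-0.71 -0.32  1.7  -0.    1.76 -2.13]
post_grip [([213.9, 236.1, 52.9, 66.5], 0.86), ([473.8, 197.5, 75.8, 155.2], 0.74)]
post_collar [([213.1, 236.5, 51.7, 66.0], 0.58)]
canister_1_center [([338.4, 192.1, 58.8, 58.0], 0.85)]
canister_1_label [([338.8, 191.1, 60.4, 53.6], 0.78)]
```

View pics/w2.png

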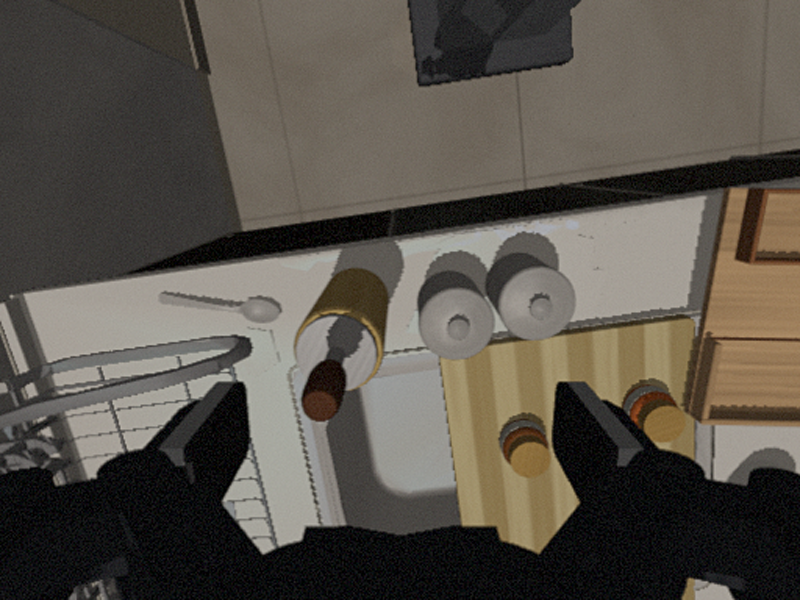

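```bash
python3 - <<'E'
from h import *
import pickle
w=pickle.load(open("w2.pkl","rb"));s=1.5625
for n,u,z in (("griptop",(321,405),.254),("collar",(340,351),.168),("knobB",(459,326),.104),("knobA",(541,305),.104),("jarB",(530,459),.0685),("jarA",(663,422),.0685)): print(n,atz(w,(u[0]/s-.3,u[1]/s-.3),z).round(4))
plan((.46,-.305,.36,None))
E
```

```text
griptop [ 0.4774 -0.3132  0.254 ]
collar [ 0.4754 -0.3116  0.168 ]
knobB [ 0.4895 -0.2158  0.104 ]
knobA [ 0.4807 -0.1433  0.104 ]
jarB [ 0.653  -0.1575  0.0685]
jarA [ 0.6299 -0.0231  0.0685]
-> [ 0.46  -0.305  0.36 ] yaw 82.1 n=2 [-0.0254, -0.0229, 0.0115, np.float64(-0.0)]
```

```bash
python3 - <<'E'
from h import *
plan((.4765,-.3125,.32,None),(.4765,-.3125,.206,None))
E
```

```text
-> [ 0.4765 -0.3125  0.32  ] yaw 82.1 n=2 [-0.0341, -0.0255, 0.0315, np.float64(-0.0)]
-> [ 0.4765 -0.3125  0.206 ] yaw 82.1 n=2 [0.0, 0.0, 0.057, np.float64(-0.0)]
```

```bash
python3 -m jog '[1,-0.0341,-0.0255,0.0315,0,0,0, 1,-0.0341,-0.0255,0.0315,0,0,0, 1,0,0,0.04,0,0,0, 1,0,0,0.04,0,0,0, 1,0,0,0.034,0,0,0, 1,0,0,0,0,0,0]'
python3 - <<'E'
from h import *
plan((.4765,-.3125,.206,None))
E
```

```text
t: 4.9
tool_pos: [0.4748, -0.3114, 0.2024]
tool_rot: [-0.216, -3.128, -0.007]
contact_force: [1.2, -0.2, 0.1]
opening: 0.0854
-> [ 0.4765 -0.3125  0.206 ] yaw 82.1 n=1 [-0.0019, -0.0008, -0.0036, np.float64(-0.0)]
```

```bash
python3 -m jog '[1,-0.002,-0.001,-0.003,0,0,0, 0.2,0,0,0,0,0,0, 0,0,0,0,0,0,0, 0,0,0,0,0,0,0, 0,0,0,0,0,0,0, 0,0,0,0,0,0,0, 0,0,0,0,0,0,0, 0,0,0,0,0,0,0]' 90
python3 -c "
from h import *
st()"
```

```text
t: 5.9
tool_pos: [0.478, -0.3156, 0.21]
tool_rot: [0.22, 3.133, -0.001]
contact_force: [0.8, 3.0, 6.0]
opening: 0.0236
t 5.9 pos [ 0.478  -0.3156  0.21  ] R [[-0.99, 0.14, 0.001], [0.14, 0.99, -0.0], [-0.001, -0.0, -1.0]] F [0.8 3.  6. ] op 0.0236 q [-0.71 -0.06  1.76  0.    1.44 -2.14]
```

```bash
python3 -m jog '[0,0,0,-0.03,0,0,0, 0,0,0,-0.04,0,0,0, 0,0,0,-0.01,0,0,0, 0,0,0,0,0,0,0, 0,0,0,0,0,0,0]' 90
python3 - <<'E'
from h import *
st()
plan((.5,-.05,.26,81),(.5394,.158,.26,None),(.5394,.158,.14,None))
E
```

```text
t: 6.52
tool_pos: [0.477, -0.3149, 0.2865]
tool_rot: [-0.22, -3.131, -0.004]
contact_force: [0.1, 0.1, -2.1]
opening: 0.0241
t 6.53 pos [ 0.477  -0.3149  0.2865] R [[-0.99, 0.14, -0.003], [0.14, 0.99, 0.003], [0.003, 0.002, -1.0]] F [ 0.1  0.1 -2.1] op 0.0241 q [-0.71 -0.1   1.67 -0.    1.57 -2.14]
-> [ 0.5  -0.05  0.26] yaw 81.0 n=5 [[0.0028, 0.0531, 0.0053, np.float64(0.19)], [0.003, 0.0531, 0.0053, np.float64(0.19)], [0.0032, 0.0531, 0.0053, np.float64(0.19)], [0.0034, 0.0531, 0.0053, np.float64(0.19)], [0.0036, 0.0531, 0.0053, np.float64(0.19)]]
-> [0.5394 0.158  0.26  ] yaw 81.0 n=4 [-0.0016, 0.0529, -0.0, 0.0]
-> [0.5394 0.158  0.14  ] yaw 81.0 n=2 [0.0, 0.0, 0.06, 0.0]
```

```bash
python3 -m jog '[0,0.003,0.053,0.005,0,0,0.19, 0,0.003,0.053,0.005,0,0,0.19, 0,0.003,0.053,0.005,0,0,0.19, 0,0.0034,0.053,0.005,0,0,0.19, 0,0.0036,0.053,0.005,0,0,0.19, 0,-0.0016,0.053,0,0,0,0, 0,-0.0016,0.053,0,0,0,0, 0,-0.0016,0.053,0,0,0,0, 0,-0.0016,0.053,0,0,0,0, 0,0,0,0,0,0,0]' 90
python3 -m jog '[0,0,0,0.06,0,0,0, 0,0,0,0.04,0,0,0, 0,0,0,0.01,0,0,0, 0,0,0,0,0,0,0, 0,0,0,0,0,0,0]' 90
python3 - <<'E'
from h import *
st()
plan((.5404,.1567,.14,81))
w=shot("wrist");cv2.imwrite("pics/w3.png",cv2.resize(w["image"],(800,600),interpolation=cv2.INTER_CUBIC))
p=shot("scene");
c=p["image"][110:290,130:330];cv2.imwrite("pics/s3.png",cv2.resize(c,None,fx=3.3,fy=3.3,interpolation=cv2.INTER_CUBIC))
E
```

```text
t: 7.78
tool_pos: [0.5391, 0.1603, 0.2618]
tool_rot: [-0.238, -3.129, 0.0]
contact_force: [-1.1, -0.9, -1.2]
opening: 0.0239
t: 8.4
tool_pos: [0.5415, 0.1573, 0.1568]
tool_rot: [0.246, 3.128, 0.001]
contact_force: [0.2, 0.2, -1.2]
opening: 0.024
t 8.4 pos [0.5415 0.1573 0.1568] R [[-0.988, 0.156, 0.004], [0.156, 0.988, 0.001], [-0.004, 0.001, -1.0]] F [ 0.2  0.2 -1.2] op 0.024 q [ 0.15 -0.04  1.83 -0.    1.34 -1.26]
-> [0.5404 0.1567 0.14  ] yaw 81.0 n=1 [[0.001, -0.0008, 0.0168, np.float64(0.0)]]
```

View pics/w3.png

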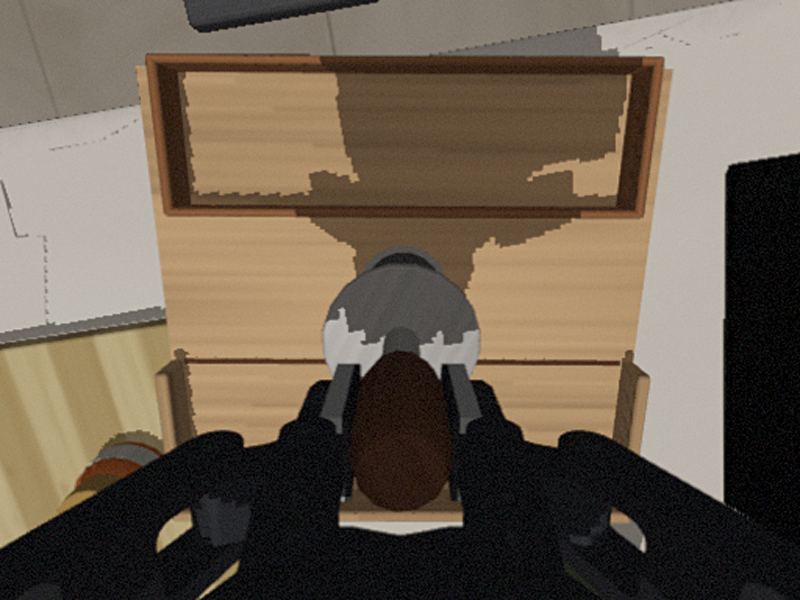

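View pics/s3.png

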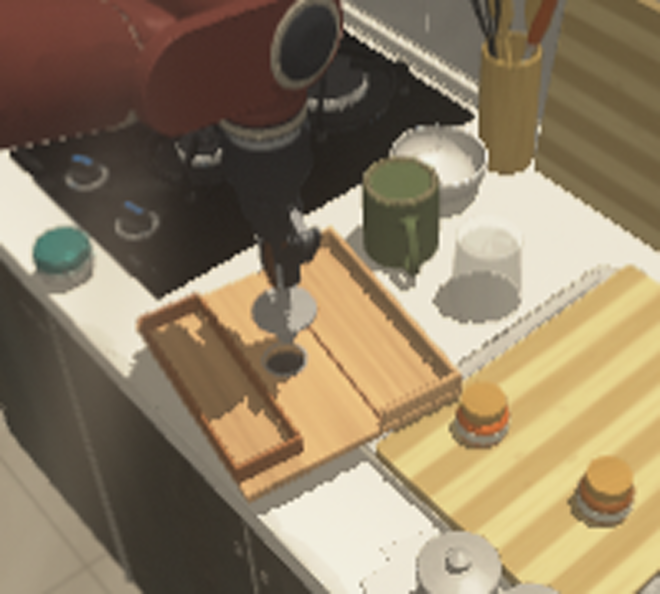

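```bash
python3 - <<'E'
from h import *
w=shot("wrist");im=w["image"]
a=np.linspace(0,2*np.pi,200)
def ext(x,y,z): 
    q=(proj(w,np.c_[x+.031*np.cos(a),y+.031*np.sin(a),0*a+z])+.5)*1.5625;return q[:,0].min(),q[:,0].max(),q[:,1].min()
from scipy.optimize import least_squares
r=least_squares(lambda v:np.subtract(ext(*v),(323.5,480.5,264)),[.5404,.157,.112],x_scale=.01);print(r.x.round(4),r.fun.round(2))
print([np.round(ext(.5405,.157,.1148),1)])
E
```

```text
[0.5418 0.1576 0.111 ] [ 0.  0. -0.]
[array([319.9, 480.1, 262.6])]
```

```bash
python3 -m jog '[0,0.001,-0.0008,0.01,0,0,0, 0,0,0,0.01,0,0,0, 0,0,0,0.007,0,0,0, 0,0,0,0,0,0,0, 0,0,0,0,0,0,0]' 100
python3 -m jog '[0,0,0,0.002,0,0,0, 0,0,0,0.002,0,0,0, 0,0,0,0.002,0,0,0, 0,0,0,0.002,0,0,0, 0,0,0,0.002,0,0,0, 0,0,0,0,0,0,0]' 
python3 -m jog '[0,0,0,0.002,0,0,0, 0,0,0,0.002,0,0,0, 0,0,0,0,0,0,0]' 
python3 -c "
from h import *
st()"
```

```text
t: 9.18
tool_pos: [0.539, 0.1568, 0.1274]
tool_rot: [0.246, 3.132, 0.0]
contact_force: [-0.0, 0.6, -2.0]
opening: 0.024
t: 9.93
tool_pos: [0.5387, 0.1567, 0.117]
tool_rot: [-0.246, -3.131, 0.0]
contact_force: [0.1, -0.1, -1.2]
opening: 0.0241
t: 10.3
tool_pos: [0.5393, 0.1568, 0.1141]
tool_rot: [0.246, 3.131, 0.0]
contact_force: [-0.3, -0.8, 2.7]
opening: 0.024
t 10.3 pos [0.5393 0.1568 0.1141] R [[-0.988, 0.156, 0.001], [0.156, 0.988, 0.0], [-0.001, 0.0, -1.0]] F [-0.3 -0.8  2.7] op 0.024 q [ 0.15  0.    1.87 -0.    1.27 -1.26]
```

```bash
python3 -m jog '[0,-0.001,0,0,0,0,0, 0,0,0,0.002,0,0,0, 0,0,0,0,0,0,0, 0,0,0,0,0,0,0]' 100;python3 -m jog '[0,0,0,0.002,0,0,0, 0,0,0,0,0,0,0, 0,0,0,0,0,0,0]'
```

```text
t: 10.8
tool_pos: [0.5406, 0.1566, 0.1114]
tool_rot: [0.246, 3.13, 0.001]
contact_force: [1.9, 0.1, 0.9]
opening: 0.0236
t: 11.18
tool_pos: [0.5403, 0.1566, 0.1091]
tool_rot: [0.246, 3.131, 0.0]
contact_force: [4.4, -0.2, -1.3]
opening: 0.0241
```

```bash
python3 -m jog '[0,-0.0007,0,0.002,0,0,0, 0,0,0,0.002,0,0,0, 0,0,0,0,0,0,0]';python3 -m jog '[0,0,0,0.002,0,0,0, 0,0,0,0.002,0,0,0, 0,0,0,0,0,0,0]'
```

```text
t: 11.55
tool_pos: [0.5406, 0.1565, 0.105]
tool_rot: [0.246, 3.132, 0.0]
contact_force: [3.5, 0.5, -1.5]
opening: 0.0235
t: 11.92
tool_pos: [0.5406, 0.1565, 0.1011]
tool_rot: [0.246, 3.132, 0.0]
contact_force: [3.7, 0.8, -1.2]
opening: 0.0243
```

In the socket. Continue to collar contact.

```bash
python3 -m jog '[0,-0.0004,0,0.002,0,0,0, 0,0,0,0.002,0,0,0, 0,0,0,0.002,0,0,0, 0,0,0,0.0015,0,0,0, 0,0,0,0,0,0,0]';python3 -m jog '[0,0,0,0.0015,0,0,0, 0,0,0,0.001,0,0,0, 0,0,0,0,0,0,0]'
```

```text
t: 12.55
tool_pos: [0.5408, 0.1564, 0.0935]
tool_rot: [-0.246, -3.132, -0.0]
contact_force: [4.4, 0.3, -1.7]
opening: 0.0241
t: 12.92
tool_pos: [0.5409, 0.1565, 0.0911]
tool_rot: [-0.246, -3.132, -0.0]
contact_force: [4.5, 1.4, -0.6]
opening: 0.0238
```

```bash
python3 -m jog '[0,0,0,0.0015,0,0,0, 0,0,0,0,0,0,0]';python3 -m jog '[0,0,0,0.0015,0,0,0, 0,0,0,0,0,0,0]';python3 -m jog '[0,0,0,0.0015,0,0,0, 0,0,0,0,0,0,0]'
```

```text
t: 13.18
tool_pos: [0.5411, 0.1565, 0.0905]
tool_rot: [-0.246, -3.132, -0.0]
contact_force: [0.5, 1.4, 3.7]
opening: 0.0238
t: 13.42
tool_pos: [0.5412, 0.1565, 0.0904]
tool_rot: [-0.246, -3.132, 0.0]
contact_force: [-3.3, -0.1, 12.3]
opening: 0.0239
t: 13.68
tool_pos: [0.5413, 0.1566, 0.0904]
tool_rot: [-0.245, -3.132, 0.001]
contact_force: [-7.5, 0.8, 18.9]
opening: 0.0238
```

```bash
python3 -m jog '[1,0,0,-0.002,0,0,0, 1,0,0,0,0,0,0, 1,0,0,0,0,0,0, 1,0,0,0,0,0,0, 1,0,0,-0.06,0,0,0, 1,0,0,-0.06,0,0,0, 1,0,0,-0.04,0,0,0, 1,0,0,0,0,0,0]'
python3 - <<'E'
from h import *
import pickle
w=shot("wrist");cv2.imwrite("pics/w4.png",cv2.resize(w["image"],(800,600),interpolation=cv2.INTER_CUBIC))
st();plan((.66,-.22,.17,-9))
w=pickle.load(open("w1.pkl","rb"));s=1.5625
print(atz(w,(38/s,272/s),.0525))
E
```

```text
t: 14.68
tool_pos: [0.5431, 0.1568, 0.2538]
tool_rot: [0.245, 3.124, 0.003]
contact_force: [-0.9, 0.5, -0.9]
opening: 0.0852
t 14.72 pos [0.5418 0.1565 0.2506] R [[-0.988, 0.156, 0.003], [0.156, 0.988, 0.0], [-0.003, 0.001, -1.0]] F [-0.6 -0.3 -0.1] op 0.0855 q [ 0.15 -0.11  1.74 -0.    1.51 -1.26]
-> [ 0.66 -0.22  0.17] yaw -9.0 n=10 [[-0.0175, -0.0353, 0.0081, np.float64(9.0)], [-0.0229, -0.0322, 0.0081, np.float64(9.0)], [-0.0276, -0.0282, 0.0081, np.float64(9.0)], [-0.0317, -0.0235, 0.0081, np.float64(9.0)], [-0.035, -0.0183, 0.0081, np.float64(9.0)], [-0.0374, -0.0126, 0.0081, np.float64(9.0)], [-0.0389, -0.0066, 0.0081, np.float64(9.0)], [-0.0395, -0.0004, 0.0081, np.float64(9.0)], [-0.039, 0.0058, 0.0081, np.float64(9.0)], [-0.0377, 0.0118, 0.0081, np.float64(9.0)]]
[ 0.4704499  -0.09994126  0.0525    ]
```

View pics/w4.png

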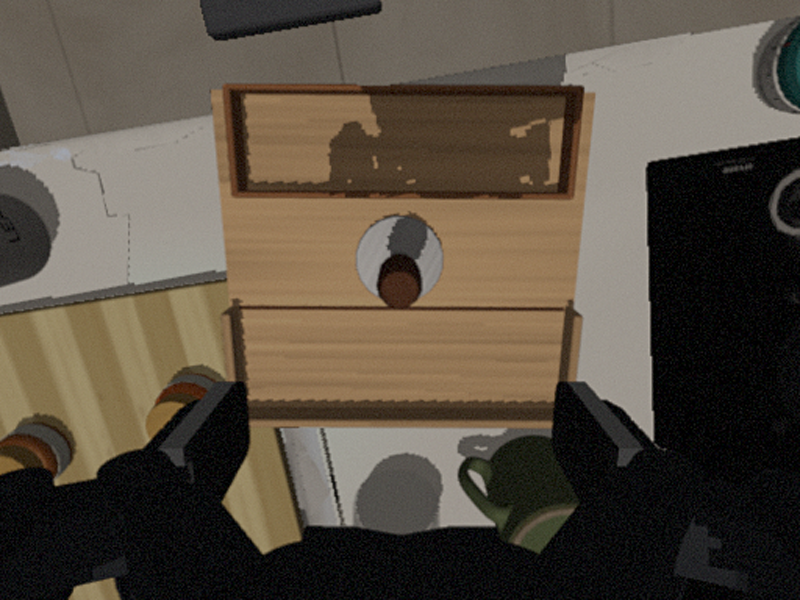

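```bash
python3 -m jog '[1,-0.0175,-0.0353,0.005,0,0,9, 1,-0.0229,-0.0322,0.008,0,0,9, 1,-0.0276,-0.0282,0.008,0,0,9, 1,-0.0317,-0.0235,0.008,0,0,9, 1,-0.035,-0.0183,0.008,0,0,9, 1,-0.0374,-0.0126,0.008,0,0,9, 1,-0.0389,-0.0066,0.008,0,0,9, 1,-0.0395,-0.0004,0.008,0,0,9, 1,-0.039,0.0058,0.008,0,0,9, 1,-0.0377,0.0118,0.008,0,0,9]'
python3 -m jog '[1,0,0,0,0,0,0, 1,0,0,0,0,0,0]'
python3 - <<'E'
from h import *
import pickle
st();w=shot("wrist");cv2.imwrite("pics/w5.png",cv2.resize(w["image"],(800,600),interpolation=cv2.INTER_CUBIC))
pickle.dump({k:w[k] for k in("image","camera_matrix","dist_coeffs","mount","obs")},open("w5.pkl","wb"))
for n in ("canister_1_center","canister_1_label"): print(n,[(np.round(b["box"],1).tolist(),round(b["p"],2)) for b in ctrl.boxes_of(n,w) if b["p"]>.2])
E
```

```text
t: 15.98
tool_pos: [0.658, -0.2208, 0.1681]
tool_rot: [-2.39, -2.031, 0.003]
contact_force: [-0.1, 0.5, -0.3]
opening: 0.0855
t: 16.23
tool_pos: [0.6582, -0.2193, 0.1696]
tool_rot: [-2.385, -2.04, 0.002]
contact_force: [0.1, 0.3, 0.2]
opening: 0.0857
t 16.23 pos [ 0.6582 -0.2193  0.1696] R [[0.155, 0.988, -0.003], [0.988, -0.155, 0.002], [0.001, -0.003, -1.0]] F [0.1 0.3 0.2] op 0.0857 q [-0.43  0.25  1.49  0.    1.4  -0.27]
canister_1_center [([49.5, 134.2, 98.5, 101.9], 0.95)]
canister_1_label [([49.0, 132.4, 97.9, 99.7], 0.66)]
```

View pics/w5.png

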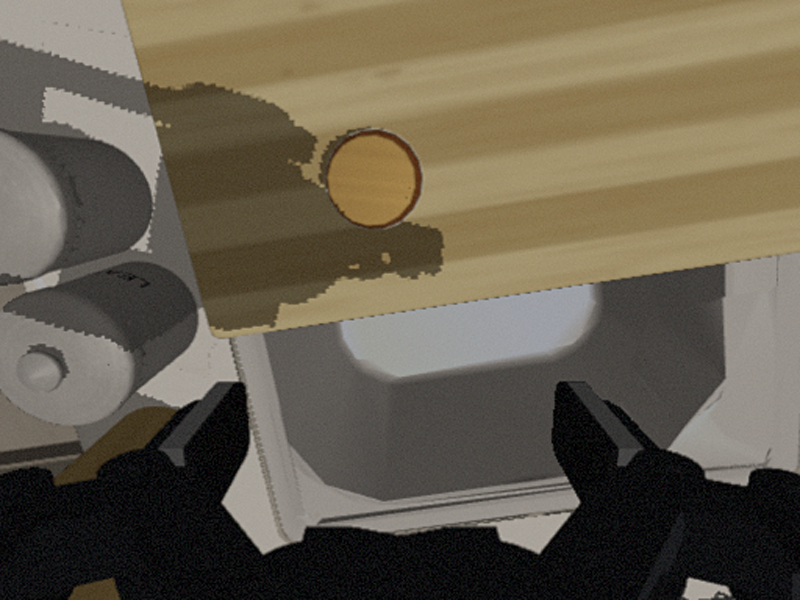

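```bash
python3 - <<'E'
from h import *
import pickle
a=pickle.load(open("w1.pkl","rb"));b=pickle.load(open("w5.pkl","rb"))
g=lambda im:cv2.convertScaleAbs(cv2.resize(im,None,fx=6,fy=6,interpolation=cv2.INTER_CUBIC),alpha=2.2,beta=10)
c1=g(a["image"][130:215,0:60]);c2=g(b["image"][150:235,50:130])
can=np.hstack([c1,c2])[:600];print(can.shape);cv2.imwrite("pics/lab.png",can)
E
```

```text
(510, 840, 3)
```

View pics/lab.png

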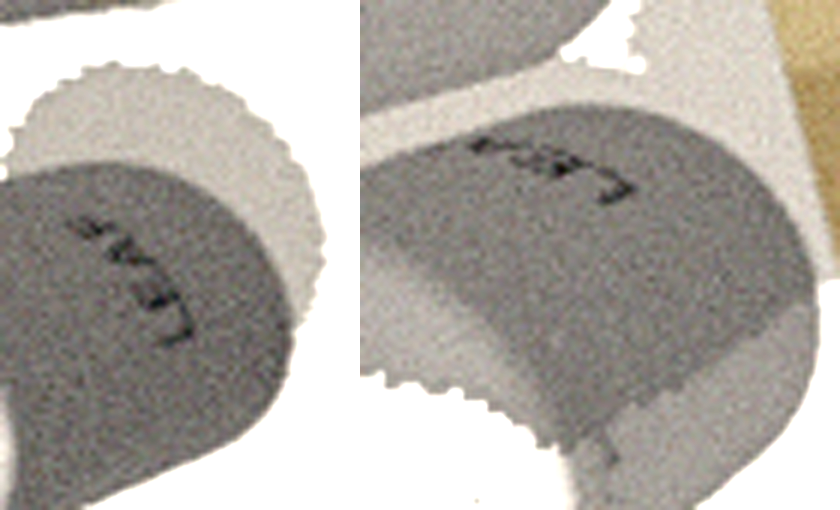

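```bash
python3 - <<'E'
from h import *
import pickle
a=pickle.load(open("w1.pkl","rb"));b=pickle.load(open("w5.pkl","rb"))
def hit(w,uv,c,r=.034):
    o,v=ray(w,uv);e=o[:2]-c;A=v[:2]@v[:2];B=2*e@v[:2];C=e@e-r*r;D=B*B-4*A*C
    t=(-B-np.sqrt(max(D,0)))/(2*A);X=o+t*v;return np.degrees(np.arctan2(X[1]-c[1],X[0]-c[0])).round(1),X[2].round(4),D>0
s=1.5625
knobB5=atz(b,(41/s-.3,368/s-.3),.104);print("knobB from w5",knobB5)
for c in (np.array([.4807,-.1433]),):
  for n,u in zip("FAEL",((88,226),(118,254),(158,300),(180,335))): print("A",n,hit(a,(u[0]/6-.4,130+u[1]/6-.4),c))
for c in (np.array([.4895,-.2158]),knobB5[:2]):
  for n,u in zip("LEAF",((617,192),(565,165),(528,156),(483,146))): print("B",n,hit(b,(50+(u[0]-360)/6-.4,150+u[1]/6-.4),c))
E
```

```text
knobB from w5 [ 0.49823873 -0.21405834  0.104     ]
A F (np.float64(124.0), np.float64(0.0442), np.True_)
A A (np.float64(112.0), np.float64(0.0434), np.True_)
A E (np.float64(93.9), np.float64(0.0403), np.True_)
A L (np.float64(80.4), np.float64(0.0371), np.True_)
B L (np.float64(39.4), np.float64(0.034), np.True_)
B E (np.float64(52.2), np.float64(0.0356), np.True_)
B A (np.float64(59.4), np.float64(0.038), np.True_)
B F (np.float64(69.2), np.float64(0.0392), np.True_)
B L (np.float64(40.3), np.float64(0.0493), np.True_)
B E (np.float64(52.5), np.float64(0.0507), np.True_)
B A (np.float64(59.3), np.float64(0.0529), np.True_)
B F (np.float64(68.5), np.float64(0.0541), np.True_)
```

```bash
python3 - <<'E'
from h import *
plan((.55,-.16,.24,20),(.482,-.143,.24,None))
E
```

```text
-> [ 0.55 -0.16  0.24] yaw 20.0 n=3 [[0.0138, -0.0389, -0.0228, np.float64(-9.62)], [0.0201, -0.0361, -0.0228, np.float64(-9.62)], [0.0258, -0.0322, -0.0228, np.float64(-9.62)]]
-> [ 0.482 -0.143  0.24 ] yaw 20.0 n=2 [0.0196, -0.029, -0.0, 0.0]
```

```bash
python3 -m jog '[1,0.0138,-0.0389,-0.023,0,0,-9.6, 1,0.02,-0.0361,-0.023,0,0,-9.6, 1,0.0258,-0.0322,-0.023,0,0,-9.6, 1,0.0196,-0.029,0,0,0,0, 1,0.0196,-0.029,0,0,0,0, 1,0,0,0,0,0,0]'
python3 - <<'E'
from h import *
import pickle
st();w=shot("wrist");im=w["image"]
pickle.dump({k:w[k] for k in("image","camera_matrix","dist_coeffs","mount","obs")},open("w6.pkl","wb"))
for n,c in (("A",(.4807,-.1433)),("B",(.4895,-.2158))): print(n,proj(w,[*c,.1045]).round(1)*1.5625)
cv2.imwrite("pics/w6.png",cv2.resize(im,(800,600),interpolation=cv2.INTER_CUBIC))
E
```

```text
t: 17.12
tool_pos: [0.4811, -0.1427, 0.2411]
tool_rot: [1.803, 2.571, 0.0]
contact_force: [0.9, -0.4, 0.1]
opening: 0.0853
t 17.12 pos [ 0.4811 -0.1427  0.2411] R [[-0.34, 0.94, 0.001], [0.94, 0.34, -0.0], [-0.001, 0.001, -1.0]] F [ 0.9 -0.4  0.1] op 0.0853 q [-0.44 -0.25  1.88  0.    1.51 -0.78]
A [[398.59375 288.28125]]
B [[371.5625 402.8125]]
```

View pics/w6.png

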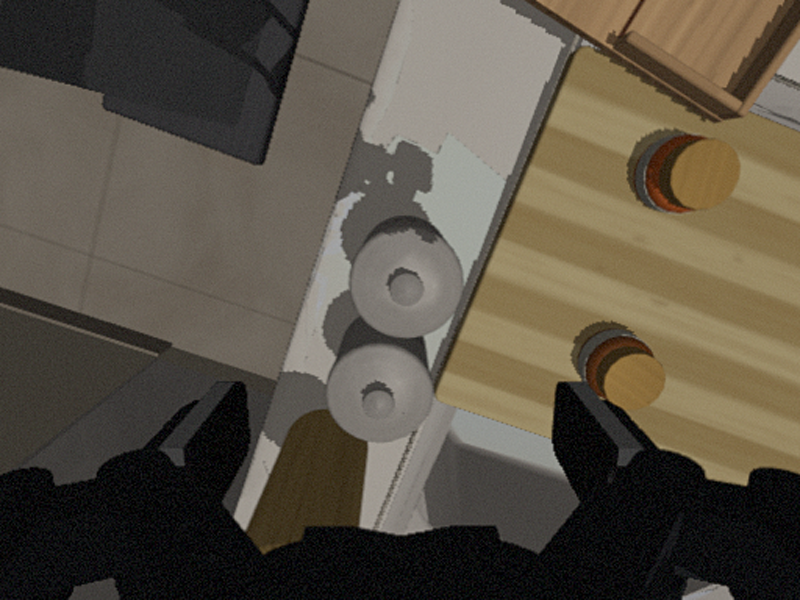

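```bash
python3 - <<'E'
from h import *
import pickle
w=pickle.load(open("w6.pkl","rb"));s=1.5625
A=atz(w,(405/s-.3,287/s-.3),.1045);B=atz(w,(377/s-.3,402/s-.3),.1045)
print(A,B,atz(w,(705/s-.3,174/s-.3),.0685),atz(w,(635/s-.3,381/s-.3),.0685))
plan((A[0],A[1],.15,None),(A[0],A[1],.05,None))
E
```

```text
[ 0.4835518  -0.14119318  0.1045    ] [ 0.4920771  -0.21399562  0.1045    ] [ 0.63276239 -0.02178898  0.0685    ] [ 0.65455004 -0.15720738  0.0685    ]
-> [ 0.4836 -0.1412  0.15  ] yaw 19.9 n=2 [0.0007, 0.001, 0.0457, np.float64(-0.0)]
-> [ 0.4836 -0.1412  0.05  ] yaw 19.9 n=2 [0.0, 0.0, 0.05, np.float64(-0.0)]
```

```bash
python3 -m jog '[1,0.0007,0.0012,0.0457,0,0,0, 1,0,0,0.045,0,0,0, 1,0,0,0.04,0,0,0, 1,0,0,0.04,0,0,0, 1,0,0,0.02,0,0,0, 1,0,0,0,0,0,0]'
python3 -m jog '[0.5,0,0,0,0,0,0, 0.5,0,0,0,0,0,0, 0.5,0,0,0,0,0,0, 0.5,0,0,0,0,0,0, 0.5,0,0,0,0,0,0, 0.5,0,0,0,0,0,0]' 60
python3 -c "
from h import *
st()"
```

```text
t: 17.92
tool_pos: [0.4826, -0.1422, 0.0481]
tool_rot: [-1.803, -2.568, 0.001]
contact_force: [0.6, -0.3, 0.3]
opening: 0.0852
t: 18.68
tool_pos: [0.4851, -0.1436, 0.0521]
tool_rot: [1.804, 2.567, 0.001]
contact_force: [2.5, -0.2, 5.7]
opening: 0.0658
t 18.68 pos [ 0.4851 -0.1436  0.0521] R [[-0.339, 0.941, 0.004], [0.941, 0.339, -0.002], [-0.003, 0.003, -1.0]] F [ 2.5 -0.2  5.7] op 0.0658 q [-0.44 -0.05  2.03  0.    1.15 -0.78]
```

```bash
python3 -m jog '[0.5,0,0,-0.03,0,0,0, 0.5,0,0,-0.05,0,0,0, 0.5,0,0,-0.05,0,0,0, 0.5,0,0,-0.04,0,0,0, 0.5,0,0,0,0,0,0]'
python3 - <<'E'
from h import *
st();plan((.6266,.2063,.22,88.4))
E
```

```text
t: 19.3
tool_pos: [0.4848, -0.1436, 0.2234]
tool_rot: [1.802, 2.566, 0.002]
contact_force: [-0.2, -0.4, -2.6]
opening: 0.0661
t 19.3 pos [ 0.4848 -0.1436  0.2234] R [[-0.339, 0.941, 0.006], [0.941, 0.339, -0.003], [-0.005, 0.005, -1.0]] F [-0.2 -0.4 -2.6] op 0.0661 q [-0.44 -0.24  1.9   0.    1.48 -0.78]
-> [0.6266 0.2063 0.22  ] yaw 88.4 n=7 [[0.0401, 0.036, 0.0005, np.float64(-9.8)], [0.0334, 0.0423, 0.0005, np.float64(-9.8)], [0.0257, 0.0474, 0.0005, np.float64(-9.8)], [0.0173, 0.0511, 0.0005, np.float64(-9.8)], [0.0084, 0.0533, 0.0005, np.float64(-9.8)], [-0.0008, 0.0539, 0.0005, np.float64(-9.8)], [-0.01, 0.053, 0.0005, np.float64(-9.8)]]
```

```bash
python3 -m jog '[0.5,0.04,0.036,0,0,0,-9.8, 0.5,0.0334,0.0423,0,0,0,-9.8, 0.5,0.0257,0.0474,0,0,0,-9.8, 0.5,0.0173,0.0511,0,0,0,-9.8, 0.5,0.0084,0.0533,0,0,0,-9.8, 0.5,-0.0008,0.0539,0,0,0,-9.8, 0.5,-0.01,0.053,0,0,0,-9.8, 0.5,0,0,0,0,0,0, 0.5,0,0,0,0,0,0]'
python3 - <<'E'
from h import *
st();plan((.6266,.2063,.12,88.4))
E
```

```text
t: 20.42
tool_pos: [0.6237, 0.2065, 0.2165]
tool_rot: [-0.043, -3.136, 0.003]
contact_force: [-0.1, -0.3, -3.7]
opening: 0.0656
t 20.43 pos [0.6237 0.2065 0.2165] R [[-1.0, 0.027, -0.005], [0.027, 1.0, -0.002], [0.005, -0.002, -1.0]] F [-0.1 -0.3 -3.7] op 0.0656 q [ 0.21  0.14  1.55 -0.    1.46 -1.34]
-> [0.6266 0.2063 0.12  ] yaw 88.4 n=2 [[-0.0015, -0.0001, 0.0482, np.float64(0.01)], [-0.0015, -0.0001, 0.0482, np.float64(0.01)]]
```

```bash
python3 -m jog '[0.5,-0.001,0,0.04,0,0,0, 0.5,-0.001,0,0.04,0,0,0, 0.5,0,0,0.025,0,0,0, 0.5,0,0,0.006,0,0,0, 0.5,0,0,0,0,0,0, 0.5,0,0,0,0,0,0]';python3 -m jog '[0.5,0,0,0.004,0,0,0, 0.5,0,0,0.004,0,0,0, 0.5,0,0,0.002,0,0,0, 0.5,0,0,0,0,0,0]'
```

```text
t: 21.18
tool_pos: [0.6283, 0.2067, 0.1111]
tool_rot: [0.044, 3.138, 0.001]
contact_force: [-0.7, -0.2, -2.4]
opening: 0.0654
t: 21.68
tool_pos: [0.6269, 0.2068, 0.0986]
tool_rot: [-0.043, -3.141, 0.0]
contact_force: [0.6, -0.3, -3.2]
opening: 0.0659
```

```bash
python3 -m jog '[0.5,0,0,0.002,0,0,0, 0.5,0,0,0.002,0,0,0, 0.5,0,0,0,0,0,0]';python3 -m jog '[0.5,0,0,0.001,0,0,0, 0.5,0,0,0,0,0,0]'
```

```text
t: 22.05
tool_pos: [0.627, 0.2067, 0.0948]
tool_rot: [-0.043, -3.141, 0.0]
contact_force: [0.6, -0.2, -3.2]
opening: 0.0659
t: 22.3
tool_pos: [0.6273, 0.2067, 0.0942]
tool_rot: [0.043, 3.141, 0.0]
contact_force: [-0.7, 0.5, -2.8]
opening: 0.0659
```

```bash
python3 -m jog '[0.5,0,0,0.001,0,0,0, 0.5,0,0,0.0005,0,0,0, 0.5,0,0,0,0,0,0]';python3 -m jog '[0.5,0,0,0.001,0,0,0, 0.5,0,0,0,0,0,0]'
```

```text
t: 22.68
tool_pos: [0.6275, 0.2068, 0.0941]
tool_rot: [0.043, 3.141, -0.0]
contact_force: [-4.2, -1.2, 5.7]
opening: 0.066
t: 22.92
tool_pos: [0.6277, 0.2068, 0.0941]
tool_rot: [0.043, 3.14, -0.0]
contact_force: [-5.2, -1.5, 8.1]
opening: 0.0661
```

```bash
python3 -m jog '[1,0,0,0,0,0,0, 1,0,0,0,0,0,0, 1,0,0,0,0,0,0, 1,0,0,-0.03,0,0,0, 1,0,0,-0.05,0,0,0, 1,0.02,-0.02,-0.05,0,0,0, 1,0.04,-0.03,-0.02,0,0,0, 1,0.05,-0.03,0,0,0,0, 1,0,0,0,0,0,0, 1,0,0,0,0,0,0]'
python3 - <<'E'
from h import *
import pickle
st();w=shot("wrist");im=w["image"]
pickle.dump({k:w[k] for k in("image","camera_matrix","dist_coeffs","mount","obs")},open("w7.pkl","wb"))
print(proj(w,[.6262,.2067,.1465])*1.5625,proj(w,[.6262-.034,.212,.0945])*1.5625)
cv2.imwrite("pics/w7.png",cv2.resize(im,(800,600),interpolation=cv2.INTER_CUBIC))
plan((.492,-.214,.24,-20),(.492,-.214,.05,None))
E
```

```text
t: 24.18
tool_pos: [0.5154, 0.1299, 0.2419]
tool_rot: [0.044, 3.14, 0.001]
contact_force: [-0.5, 0.1, -0.1]
opening: 0.0852
t 24.18 pos [0.5154 0.1299 0.2419] R [[-1.0, 0.028, 0.001], [0.028, 1.0, 0.0], [-0.001, 0.0, -1.0]] F [-0.5  0.1 -0.1] op 0.0852 q [ 0.11 -0.18  1.82  0.    1.5  -1.44]
[[547.41803829 499.26306911]] [[535.08508124 399.6101773 ]]
-> [ 0.492 -0.214  0.24 ] yaw -20.0 n=11 [[0.0013, -0.0313, 0.0002, np.float64(9.86)], [-0.0041, -0.0311, 0.0002, np.float64(9.86)], [-0.0093, -0.0299, 0.0002, np.float64(9.86)], [-0.0143, -0.0279, 0.0002, np.float64(9.86)], [-0.0189, -0.025, 0.0002, np.float64(9.86)], [-0.0229, -0.0214, 0.0002, np.float64(9.86)], [-0.0262, -0.0172, 0.0002, np.float64(9.86)], [-0.0288, -0.0125, 0.0002, np.float64(9.86)], [-0.0305, -0.0073, 0.0002, np.float64(9.86)], [-0.0313, -0.002, 0.0002, np.float64(9.86)], [-0.0312, 0.0034, 0.0002, np.float64(9.86)]]
-> [ 0.492 -0.214  0.05 ] yaw -20.0 n=4 [0.0, 0.0, 0.0475, 0.0]
```

View pics/w7.png

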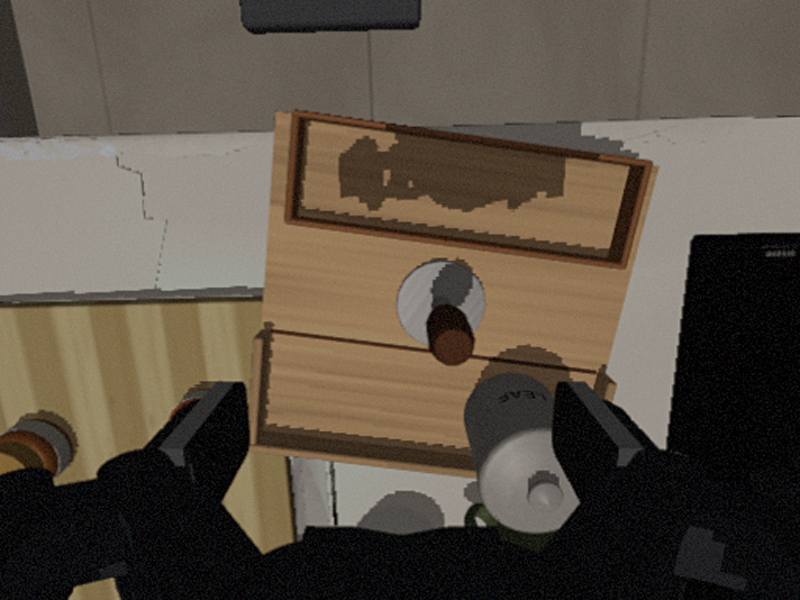

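```bash
cat >> h.py <<'E'
def hit(w,uv,c,r=.034):
    o,v=ray(w,uv);e=o[:2]-np.array(c[:2]);A=v[:2]@v[:2];B=2*e@v[:2];C=e@e-r*r;D=B*B-4*A*C
    t=(-B-np.sqrt(max(D,0)))/(2*A);X=o+t*v;return np.degrees(np.arctan2(X[1]-c[1],X[0]-c[0])).round(1),X[2].round(4)
E
python3 - <<'E'
from h import *
import pickle
w=pickle.load(open("w7.pkl","rb"));s=1.5625
k=atz(w,(545/s-.3,489/s-.3),.1465);print("knob",k)
for c in ((.6262,.2067),k): print([hit(w,(u/s-.3,v/s-.3),c) for u,v in ((506,398),(519,398),(535,396),(547,393))])
E
python3 -m jog '[1,0.0013,-0.0313,0,0,0,9.86, 1,-0.004,-0.0311,0,0,0,9.86, 1,-0.0093,-0.03,0,0,0,9.86, 1,-0.0143,-0.0279,0,0,0,9.86, 1,-0.0189,-0.025,0,0,0,9.86, 1,-0.0229,-0.0214,0,0,0,9.86, 1,-0.0262,-0.0172,0,0,0,9.86, 1,-0.0288,-0.0125,0,0,0,9.86, 1,-0.0305,-0.0073,0,0,0,9.86, 1,-0.0313,-0.002,0,0,0,9.86]'
python3 -m jog '[1,-0.0312,0.0034,0,0,0,9.86, 1,0,0,0,0,0,0, 1,0,0,0,0,0,0]'
python3 - <<'E'
from h import *
import pickle
st();w=shot("wrist");im=w["image"]
pickle.dump({k:w[k] for k in("image","camera_matrix","dist_coeffs","mount","obs")},open("w8.pkl","wb"))
print(ctrl.boxes_of("canister_1_center",w)[:2])
e=[proj(w,[.492,-.214,.1045])[0]];print(e)
g=im[100:300,130:390];cv2.imwrite("pics/w8.png",cv2.resize(g,None,fx=3,fy=3,interpolation=cv2.INTER_CUBIC))
plan((.492,-.214,.24,None))
E
```

```text
knob [0.61945738 0.20483123 0.1465    ]
[(np.float64(-160.2), np.float64(0.0864)), (np.float64(-173.0), np.float64(0.0905)), (np.float64(168.4), np.float64(0.0872)), (np.float64(146.5), np.float64(0.0727))]
[(np.float64(-158.5), np.float64(0.0996)), (np.float64(-170.6), np.float64(0.104)), (np.float64(172.2), np.float64(0.1021)), (np.float64(153.9), np.float64(0.0916))]
t: 25.48
tool_pos: [0.4945, -0.1844, 0.2418]
tool_rot: [2.414, 2.009, 0.0]
contact_force: [-0.2, -0.1, -0.3]
opening: 0.0852
t: 25.85
tool_pos: [0.4918, -0.2141, 0.2415]
tool_rot: [-2.572, -1.803, -0.0]
contact_force: [1.0, -0.1, -0.1]
opening: 0.0854
t 25.85 pos [ 0.4918 -0.2141  0.2415] R [[0.341, 0.94, -0.0], [0.94, -0.341, 0.001], [0.001, -0.0, -1.0]] F [ 1.  -0.1 -0.1] op 0.0854 q [-0.55 -0.17  1.81  0.    1.5  -0.2 ]
[]
[array([255.79711495, 184.18668552])]
-> [ 0.492 -0.214  0.24 ] yaw -19.9 n=1 [-0.0002, 0.0005, 0.0016, np.float64(-0.0)]
```

View pics/w8.png

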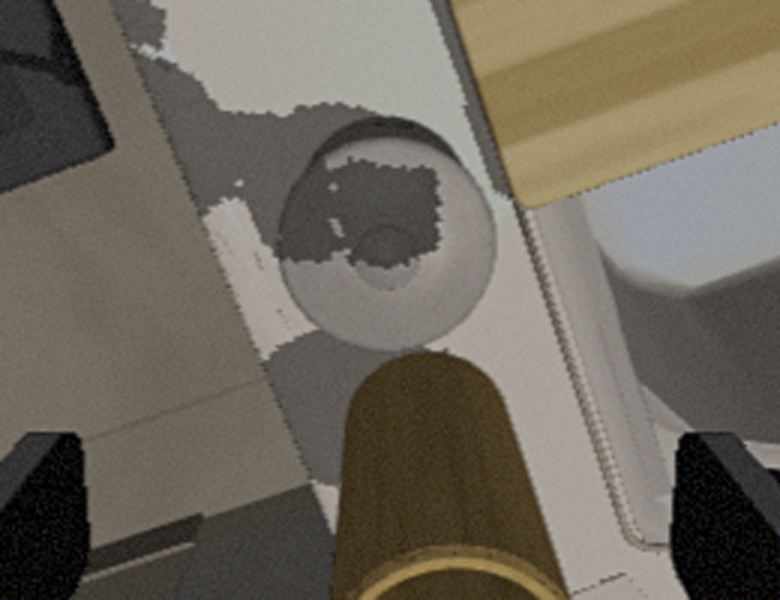

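```bash
python3 -m jog '[1,0,0.0025,0.046,0,0,0, 1,0,0,0.045,0,0,0, 1,0,0,0.04,0,0,0, 1,0,0,0.04,0,0,0, 1,0,0,0.02,0,0,0, 1,0,0,0,0,0,0]'
python3 -m jog '[0.5,0,0,0,0,0,0, 0.5,0,0,0,0,0,0, 0.5,0,0,0,0,0,0, 0.5,0,0,0,0,0,0, 0.5,0,0,0,0,0,0, 0.5,0,0,0,0,0,0]' 60
python3 -m jog '[0.5,0,0,-0.03,0,0,0, 0.5,0,0,-0.05,0,0,0, 0.5,0,0,-0.05,0,0,0, 0.5,0,0,-0.04,0,0,0, 0.5,0,0,0,0,0,0]'
python3 - <<'E'
from h import *
st();plan((.608,.0877,.22,91))
E
```

```text
t: 26.7
tool_pos: [0.4922, -0.2135, 0.0487]
tool_rot: [-2.569, -1.801, 0.003]
contact_force: [-0.1, 0.1, -0.0]
opening: 0.0854
t: 27.45
tool_pos: [0.4947, -0.2156, 0.0528]
tool_rot: [2.572, 1.8, 0.003]
contact_force: [-0.2, 1.9, 6.5]
opening: 0.0658
t: 28.08
tool_pos: [0.4951, -0.2163, 0.2244]
tool_rot: [2.568, 1.797, 0.005]
contact_force: [-0.5, -0.3, -4.5]
opening: 0.0656
t 28.07 pos [ 0.4951 -0.2163  0.2244] R [[0.343, 0.939, 0.007], [0.94, -0.342, -0.004], [-0.002, 0.008, -1.0]] F [-0.5 -0.3 -4.5] op 0.0656 q [-0.55 -0.15  1.82 -0.    1.46 -0.2 ]
-> [0.608  0.0877 0.22  ] yaw 91.0 n=12 [[0.027, 0.0002, 0.0004, np.float64(-9.25)], [0.0266, 0.0045, 0.0004, np.float64(-9.25)], [0.0256, 0.0087, 0.0004, np.float64(-9.25)], [0.0238, 0.0127, 0.0004, np.float64(-9.25)], [0.0215, 0.0164, 0.0004, np.float64(-9.25)], [0.0186, 0.0196, 0.0004, np.float64(-9.25)], [0.0152, 0.0224, 0.0004, np.float64(-9.25)], [0.0114, 0.0245, 0.0004, np.float64(-9.25)], [0.0073, 0.026, 0.0004, np.float64(-9.25)], [0.003, 0.0269, 0.0004, np.float64(-9.25)], [-0.0014, 0.027, 0.0004, np.float64(-9.25)], [-0.0057, 0.0264, 0.0004, np.float64(-9.25)]]
```

```bash
python3 -m jog '[0.5,0.027,0.0002,0,0,0,-9.25, 0.5,0.0266,0.0045,0,0,0,-9.25, 0.5,0.0256,0.0087,0,0,0,-9.25, 0.5,0.0238,0.0127,0,0,0,-9.25, 0.5,0.0215,0.0164,0,0,0,-9.25, 0.5,0.0186,0.0196,0,0,0,-9.25, 0.5,0.0152,0.0224,0,0,0,-9.25, 0.5,0.0114,0.0245,0,0,0,-9.25, 0.5,0.0073,0.026,0,0,0,-9.25, 0.5,0.003,0.0269,0,0,0,-9.25]'
python3 -m jog '[0.5,-0.0014,0.027,0,0,0,-9.25, 0.5,-0.0057,0.0264,0,0,0,-9.25, 0.5,0,0,0.04,0,0,0, 0.5,0,0,0.035,0,0,0, 0.5,0,0,0.02,0,0,0, 0.5,0,0,0.01,0,0,0, 0.5,0,0,0.005,0,0,0, 0.5,0,0,0,0,0,0, 0.5,0,0,0,0,0,0]'
python3 -c "
from h import *
st()"
```

```text
t: 29.32
tool_pos: [0.5859, 0.0391, 0.2162]
tool_rot: [-0.47, -3.1, 0.001]
contact_force: [0.4, 0.5, -4.6]
opening: 0.0657
t: 30.45
tool_pos: [0.6073, 0.0888, 0.1121]
tool_rot: [-0.026, 3.139, 0.0]
contact_force: [-0.4, -1.3, -4.1]
opening: 0.0657
t 30.45 pos [0.6073 0.0888 0.1121] R [[-1.0, -0.017, 0.003], [-0.017, 1.0, 0.0], [-0.003, 0.0, -1.0]] F [-0.4 -1.3 -4.1] op 0.0657 q [ 0.02  0.12  1.74 -0.    1.27 -1.56]
```

```bash
python3 -m jog '[0.5,0,0,0.008,0,0,0, 0.5,0,0,0.006,0,0,0, 0.5,0,0,0.002,0,0,0, 0.5,0,0,0,0,0,0]';python3 -m jog '[0.5,0,0,0.0015,0,0,0, 0.5,0,0,0.0015,0,0,0, 0.5,0,0,0,0,0,0]'
```

```text
t: 30.95
tool_pos: [0.6064, 0.0888, 0.0949]
tool_rot: [-0.027, 3.141, -0.0]
contact_force: [-1.7, 0.0, -1.2]
opening: 0.0661
t: 31.32
tool_pos: [0.6069, 0.0888, 0.0949]
tool_rot: [-0.027, 3.141, -0.0]
contact_force: [-7.8, 0.1, 12.1]
opening: 0.0662
```

```bash
python3 -m jog '[1,0,0,0,0,0,0, 1,0,0,0,0,0,0, 1,0,0,0,0,0,0, 1,0,0,-0.03,0,0,0, 1,0,0,-0.05,0,0,0, 1,0.02,0.01,-0.05,0,0,0, 1,0.04,0.025,-0.04,0,0,0, 1,0.04,0.023,-0.03,0,0,5, 1,0,0,0,0,0,5, 1,0,0,0,0,0,0]'
python3 - <<'E'
from h import *
import pickle
st();w=shot("wrist");im=w["image"]
pickle.dump({k:w[k] for k in("image","camera_matrix","dist_coeffs","mount","obs")},open("w9.pkl","wb"))
print([(np.round(b["box"]).tolist(),round(b["p"],2)) for b in ctrl.boxes_of("canister_1_label",w)+ctrl.boxes_of("jar_1_center",w)])
a=proj(w,[.6262,.2067,.0945])[0].astype(int);b=proj(w,[.6069,.0888,.0945])[0].astype(int);print(a,b)
x0=max(b[0]-70,0);y0=max(a[1]-110,0);print(x0,y0)
c=cv2.convertScaleAbs(im[y0:y0+180,x0:x0+260],alpha=1.5);cv2.imwrite("pics/w9.png",cv2.resize(c,None,fx=3,fy=3,interpolation=cv2.INTER_CUBIC))
E
```

```text
t: 32.58
tool_pos: [0.5052, 0.1454, 0.292]
tool_rot: [0.245, 3.131, 0.0]
contact_force: [0.7, -0.0, -0.9]
opening: 0.0852
t 32.58 pos [0.5052 0.1454 0.292 ] R [[-0.988, 0.155, 0.001], [0.155, 0.988, 0.0], [-0.001, 0.0, -1.0]] F [ 0.7 -0.  -0.9] op 0.0852 q [ 0.14 -0.22  1.77 -0.    1.59 -1.28]
[([325.0, 268.0, 66.0, 84.0], 0.78)]
[324 264] [221 264]
151 154
```

View pics/w9.png

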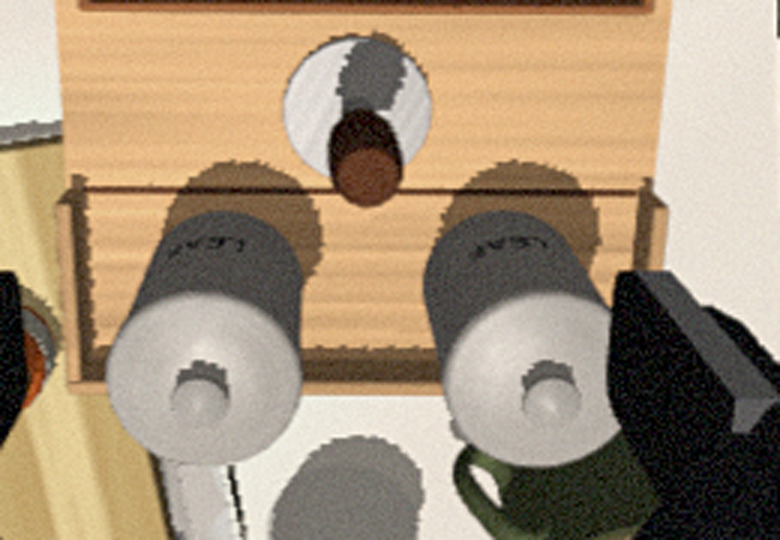

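```bash
python3 - <<'E'
from h import *
import pickle
w=pickle.load(open("w9.pkl","rb"));f=lambda u:(151+u[0]/3-.3,154+u[1]/3-.3)
o=np.array([.5372,.1597]);ex=np.array([.988,-.156]);ey=np.array([.156,.988])
for n,k,ls in (("A",(552,398),[(478,252),(500,251),(520,247),(543,244)]),("B",(200,400),[(178,252),(200,249),(220,246),(240,244)])):
    K=atz(w,f(k),.1465);d=K[:2]-o;print(n,K.round(4),"row x",round(d@ex-.082,4),"y",round(d@ey,4),[hit(w,f(l),K) for l in ls])
L=atz(w,f((85,187)),.042);Q=atz(w,f((640,191)),.042);print("line",(L[:2]-o)@ex,(Q[:2]-o)@ex,np.degrees(np.arctan2(Q[1]-L[1],Q[0]-L[0])))
c=atz(w,f((357,108)),.048);print("collar",c)
b=atz(w,f((65,390)),.064);b2=atz(w,f((500,385)),.064);print("back rail outer top edge x",(b[:2]-o)@ex,(b2[:2]-o)@ex)
plan((.66,-.15,.2,None))
E
```

```text
A [0.6231 0.2061 0.1465] row x -0.0044 y 0.0592 [(np.float64(-158.8), np.float64(0.0916)), (np.float64(-171.7), np.float64(0.0981)), (np.float64(175.4), np.float64(0.0976)), (np.float64(159.1), np.float64(0.0931))]
B [0.6057 0.09   0.1465] row x -0.0035 y -0.0582 [(np.float64(-165.7), np.float64(0.0942)), (np.float64(179.0), np.float64(0.0971)), (np.float64(166.7), np.float64(0.0948)), (np.float64(154.6), np.float64(0.0896))]
line 0.039207839258952354 0.0407932621334632 80.64422634522306
collar [0.53955704 0.15660122 0.048     ]
back rail outer top edge x 0.12316901516723448 0.12065620963564602
-> [ 0.66 -0.15  0.2 ] yaw 81.0 n=6 [-0.0331, -0.0445, 0.0151, np.float64(-0.0)]
```

```bash
python3 - <<'E'
from h import *
plan((.6265,.2068,.19,87),(.6265,.2068,.098,None))
E
```

```text
-> [0.6265 0.2068 0.19  ] yaw 87.0 n=3 [[-0.0367, 0.0267, 0.0335, np.float64(-2.0)], [-0.0376, 0.0254, 0.0335, np.float64(-2.0)], [-0.0384, 0.0241, 0.0335, np.float64(-2.0)]]
-> [0.6265 0.2068 0.098 ] yaw 87.0 n=2 [0.0, 0.0, 0.046, 0.0]
```

```bash
python3 -m jog '[1,-0.0367,0.0267,0.0335,0,0,-2, 1,-0.0376,0.0254,0.0335,0,0,-2, 1,-0.0384,0.0241,0.0335,0,0,-2, 1,0,0,0,0,0,0, 1,0,0,0.03,0,0,0, 1,0,0,0.03,0,0,0, 1,0,0,0.03,0,0,0, 1,0,0,0,0,0,0]'
python3 -c "
from h import *
st()"
```

```text
t: 33.72
tool_pos: [0.6245, 0.206, 0.0989]
tool_rot: [-0.084, -3.135, 0.002]
contact_force: [-0.1, 0.6, -0.0]
opening: 0.0855
t 33.73 pos [0.6245 0.206  0.0989] R [[-0.999, 0.053, -0.005], [0.053, 0.999, -0.001], [0.005, -0.001, -1.0]] F [-0.1  0.6 -0. ] op 0.0855 q [ 0.21  0.24  1.63 -0.    1.27 -1.31]
```

```bash
python3 -m jog '[0.5,0,0,0,0,0,0, 0.5,0,0,0,0,0,0, 0.5,0,0,0,0,0,0, 0.5,0,0,0,0,0,0, 0.5,0,0,-0.001,0,0,0, 0.5,0,0,0,0,0,2, 0.5,0,0,0,0,0,3, 0.5,0,0,0,0,0,3, 0.5,0,0,0,0,0,0, 0.5,0,0,0.0005,0,0,0]' 40
python3 -m jog '[1,0,0,0,0,0,0, 1,0,0,0,0,0,0, 1,0,0,0,0,0,0, 1,0,0,-0.03,0,0,0, 1,0,0,-0.05,0,0,0, 1,0.02,0,-0.05,0,0,0, 1,0.04,-0.03,-0.04,0,0,0, 1,0.04,-0.03,-0.03,0,0,0, 1,0,0,0,0,0,0, 1,0,0,0,0,0,0]'
python3 - <<'E'
from h import *
import pickle
st();w=shot("wrist");im=w["image"]
pickle.dump({k:w[k] for k in("image","camera_matrix","dist_coeffs","mount","obs")},open("w10.pkl","wb"))
print("jars",[(np.round(b["box"]).tolist(),round(b["p"],2)) for b in ctrl.boxes_of("jar_1_center",w)])
a=proj(w,[.6231,.2061,.1465])[0].round(1);b=proj(w,[.6057,.09,.1465])[0].round(1);print(a,b)
o=np.array([.5372,.1597]);ex=np.array([.988,-.156]);ey=np.array([.156,.988])
for x in (-.034,.036): print("bin",(o-.073*ex+x*0*ex+np.sign(x)*.04*ey).round(4))
plan((.6325,-.022,.2,81),)
E
```

```text
t: 34.98
tool_pos: [0.6275, 0.2072, 0.104]
tool_rot: [0.304, 3.125, 0.001]
contact_force: [-2.6, -1.7, 10.7]
opening: 0.0665
t: 36.22
tool_pos: [0.518, 0.1677, 0.2998]
tool_rot: [-0.302, -3.126, 0.0]
contact_force: [-0.1, -0.1, 0.0]
opening: 0.0853
t 36.23 pos [0.518  0.1677 0.2998] R [[-0.981, 0.192, -0.001], [0.192, 0.981, 0.0], [0.001, -0.0, -1.0]] F [-0.1 -0.1  0. ] op 0.0853 q [ 0.18 -0.17  1.71  0.    1.6  -1.2 ]
jars []
[313.4 272.7] [198.  277.2]
bin [0.4588 0.1316]
bin [0.4713 0.2106]
-> [ 0.6325 -0.022   0.2   ] yaw 81.0 n=5 [[-0.0297, -0.0329, 0.0197, np.float64(-0.41)], [-0.0295, -0.0331, 0.0197, np.float64(-0.41)], [-0.0293, -0.0333, 0.0197, np.float64(-0.41)], [-0.029, -0.0335, 0.0197, np.float64(-0.41)], [-0.0288, -0.0337, 0.0197, np.float64(-0.41)]]
```

```bash
python3 -m jog '[1,-0.02,-0.04,0,0,0,0, 1,-0.02,-0.05,0,0,0,0, 1,-0.02,-0.05,0,0,0,0, 1,-0.02,-0.05,0,0,0,0, 1,-0.01,-0.05,0,0,0,-2, 1,0,0,0,0,0,0, 1,0,0,0,0,0,0]'
python3 - <<'E'
from h import *
st();w=shot("wrist");im=w["image"]
print("jars",[(np.round(b["box"]).tolist(),round(b["p"],2)) for b in ctrl.boxes_of("jar_1_center",w)])
for n,c in (("A",(.6328,-.0218)),("B",(.6546,-.1572))):
    print(n,proj(w,[*c,.0685]).round(0))
h=cv2.cvtColor(im,cv2.COLOR_BGR2HSV);u,v=proj(w,[.6328,-.0218,.0685])[0].astype(int)
print(h[v,u],h[v-40,u+20],h[v,u-50])
cv2.imwrite("pics/w11.png",cv2.resize(im,(800,600),interpolation=cv2.INTER_CUBIC))
m=cv2.inRange(h,(8,150,90),(18,255,255));n,l,s,c=cv2.connectedComponentsWithStats(m)
for i in range(1,n):
    if s[i][4]>60: print(s[i],c[i].round(1),atz(w,c[i],.0685).round(4))
E
```

```text
t: 37.2
tool_pos: [0.5606, -0.0847, 0.299]
tool_rot: [-0.248, -3.129, -0.002]
contact_force: [0.0, -0.2, 0.8]
opening: 0.0854
t 37.2 pos [ 0.5606 -0.0847  0.299 ] R [[-0.988, 0.157, -0.003], [0.157, 0.988, 0.001], [0.003, 0.001, -1.0]] F [ 0.  -0.2  0.8] op 0.0854 q [-0.28 -0.11  1.67  0.    1.59 -1.69]
jars []
A [[317. 216.]]
B [[211. 249.]]
[ 18 140 129] [ 19 109 119] [ 19 111 119]
[295 199   9  27  75] [298.3 212.3] [ 0.624  -0.0432  0.0685]
```

```bash
python3 - <<'E'
from h import *
w=shot("wrist");im=w["image"];h=cv2.cvtColor(im,cv2.COLOR_BGR2HSV)
m=cv2.inRange(h,(10,128,90),(24,255,255));m=cv2.morphologyEx(m,cv2.MORPH_OPEN,np.ones((3,3)));m=cv2.morphologyEx(m,cv2.MORPH_CLOSE,np.ones((5,5)))
n,l,s,c=cv2.connectedComponentsWithStats(m)
for i in range(1,n):
    if s[i][4]>150: print(s[i],c[i].round(1),atz(w,c[i],.0685).round(4))
E
```

```text
[295 201  38  31 903] [314.2 215.7] [ 0.6318 -0.0237  0.0685]
[194 233  32  30 772] [209.5 248. ] [ 0.6538 -0.158   0.0685]
```

View pics/w11.png

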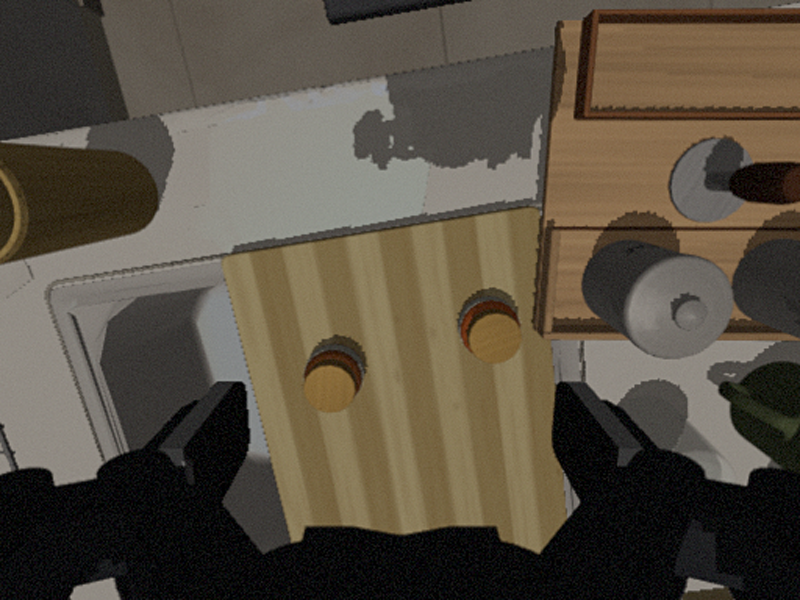

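```bash
python3 - <<'E'
from h import *
plan((.6325,-.0222,.15,-5))
E
```

```text
-> [ 0.6325 -0.0222  0.15  ] yaw -5.0 n=9 [[-0.0068, 0.008, 0.0167, np.float64(9.56)], [-0.0054, 0.009, 0.0167, np.float64(9.56)], [-0.0038, 0.0098, 0.0167, np.float64(9.56)], [-0.0022, 0.0103, 0.0167, np.float64(9.56)], [-0.0004, 0.0105, 0.0167, np.float64(9.56)], [0.0013, 0.0104, 0.0167, np.float64(9.56)], [0.0031, 0.0101, 0.0167, np.float64(9.56)], [0.0047, 0.0094, 0.0167, np.float64(9.56)], [0.0062, 0.0085, 0.0167, np.float64(9.56)]]
```

```bash
python3 -m jog '[1,-0.0068,0.008,0.0167,0,0,9.56, 1,-0.0054,0.009,0.0167,0,0,9.56, 1,-0.0038,0.0098,0.0167,0,0,9.56, 1,-0.0022,0.0103,0.0167,0,0,9.56, 1,-0.0004,0.0105,0.0167,0,0,9.56, 1,0.0013,0.0104,0.0167,0,0,9.56, 1,0.0031,0.01,0.0167,0,0,9.56, 1,0.0047,0.0094,0.0167,0,0,9.56, 1,0.0062,0.0085,0.0167,0,0,9.56, 1,0,0,0,0,0,0]'
python3 - <<'E'
from h import *
st();w=shot("wrist");im=w["image"];h=cv2.cvtColor(im,cv2.COLOR_BGR2HSV)
m=cv2.inRange(h,(10,128,90),(24,255,255));m=cv2.morphologyEx(m,cv2.MORPH_OPEN,np.ones((3,3)));m=cv2.morphologyEx(m,cv2.MORPH_CLOSE,np.ones((5,5)))
n,l,s,c=cv2.connectedComponentsWithStats(m)
for i in range(1,n):
    if s[i][4]>150: print(s[i],c[i].round(1),atz(w,c[i],.0685).round(4))
E
```

```text
t: 38.6
tool_pos: [0.6313, -0.022, 0.1485]
tool_rot: [-2.311, -2.124, 0.003]
contact_force: [-0.4, 0.7, -0.2]
opening: 0.0852
t 38.6 pos [ 0.6313 -0.022   0.1485] R [[0.084, 0.996, -0.003], [0.996, -0.084, 0.001], [0.0, -0.003, -1.0]] F [-0.4  0.7 -0.2] op 0.0852 q [-0.15  0.13  1.67  0.    1.34 -0.07]
[  5   0   9  37 174] [ 9.4 17.3] [0.4891 0.1097 0.0685]
[  0  78  22  29 194] [14.8 95.3] [0.4793 0.0643 0.0685]
[ 230  189   59   41 1307] [258.9 212.4] [ 0.6329 -0.0298  0.0685]
```

```bash
python3 -m jog '[1,0,0.001,0.04,0,0,0, 1,0,0,0.04,0,0,0, 1,0,0,0.022,0,0,0, 1,0,0,0,0,0,0, 0.3,0,0,0,0,0,0, 0.3,0,0,0,0,0,0, 0.3,0,0,0,0,0,0, 0.3,0,0,0,0,0,0, 0.3,0,0,0,0,0,0]' 40
python3 -m jog '[0.3,0,0,-0.03,0,0,0, 0.3,0,0,-0.05,0,0,0, 0.3,0,0,-0.05,0,0,0, 0.3,0,0,0,0,0,0]'
python3 - <<'E'
from h import *
st();o=np.array([.5372,.1597]);ex=np.array([.988,-.156]);ey=np.array([.156,.988])
L=o-.073*ex+.045*ey;Rr=o-.073*ex-.045*ey;print(L,Rr)
plan((.52,.03,.19,40),(*Rr,.19,81))
E
```

```text
t: 39.78
tool_pos: [0.6347, -0.024, 0.0505]
tool_rot: [2.316, 2.119, 0.003]
contact_force: [-1.3, -0.5, 6.1]
opening: 0.0403
t: 40.28
tool_pos: [0.6364, -0.0242, 0.1847]
tool_rot: [2.311, 2.115, 0.01]
contact_force: [-0.0, 0.1, -1.6]
opening: 0.0404
t 40.27 pos [ 0.6364 -0.0242  0.1847] R [[0.088, 0.996, 0.011], [0.996, -0.088, -0.002], [-0.001, 0.011, -1.0]] F [-0.   0.1 -1.6] op 0.0404 q [-0.15  0.11  1.64 -0.    1.39 -0.07]
[0.472096 0.215548] [0.458056 0.126628]
-> [0.52 0.03 0.19] yaw 40.0 n=5 [[0.0087, -0.0241, -0.0011, np.float64(-9.01)], [0.0124, -0.0225, -0.0011, np.float64(-9.01)], [0.0158, -0.0203, -0.0011, np.float64(-9.01)], [0.0188, -0.0175, -0.0011, np.float64(-9.01)], [0.0213, -0.0144, -0.0011, np.float64(-9.01)]]
-> [0.4581 0.1266 0.19  ] yaw 81.0 n=5 [[0.0228, 0.0029, -0.0, -8.2], [0.0221, 0.0061, -0.0, -8.2], [0.021, 0.0092, -0.0, -8.2], [0.0195, 0.0121, -0.0, -8.2], [0.0175, 0.0148, -0.0, -8.2]]
```

```bash
python3 -m jog '[0.3,0.0087,-0.0241,0,0,0,-9, 0.3,0.0124,-0.0225,0,0,0,-9, 0.3,0.0158,-0.0203,0,0,0,-9, 0.3,0.0188,-0.0175,0,0,0,-9, 0.3,0.0213,-0.0144,0,0,0,-9, 0.3,0.0228,0.003,0,0,0,-8.2, 0.3,0.0221,0.006,0,0,0,-8.2, 0.3,0.021,0.0092,0,0,0,-8.2, 0.3,0.0195,0.012,0,0,0,-8.2, 0.3,0.0175,0.0148,0,0,0,-8.2]'
python3 - <<'E'
from h import *
import pickle
st()
o=np.array([.5372,.1597]);ex=np.array([.988,-.156]);ey=np.array([.156,.988])
xs=np.arange(-.125,-.03,.002)
for f in("w1","w7","w9"):
    w=pickle.load(open(f+".pkl","rb"));im=cv2.GaussianBlur(w["image"],(3,3),0)
    for y in (-.06,.085):
        P=np.array([[*(o+x*ex+y*ey),.066] for x in xs]);q=proj(w,P).astype(np.float32)
        v=cv2.remap(im,q[:,0].reshape(1,-1),q[:,1].reshape(1,-1),1)[0]
        print(f,y,[(int(x*1000),int(a[2])) for x,a in zip(xs,v)])
E
```

```text
t: 41.52
tool_pos: [0.4534, 0.1274, 0.1764]
tool_rot: [-0.241, -3.129, 0.001]
contact_force: [1.2, -0.7, -1.1]
opening: 0.0404
t 41.52 pos [0.4534 0.1274 0.1764] R [[-0.988, 0.153, -0.003], [0.153, 0.988, -0.0], [0.003, -0.001, -1.0]] F [ 1.2 -0.7 -1.1] op 0.0404 q [ 0.12 -0.29  2.02  0.    1.41 -1.3 ]
w1 -0.06 [(-125, 103), (-123, 104), (-121, 104), (-119, 103), (-117, 103), (-114, 104), (-112, 105), (-110, 105), (-108, 105), (-106, 104), (-104, 108), (-102, 123), (-100, 144), (-98, 145), (-96, 143), (-94, 141), (-92, 142), (-90, 144), (-88, 144), (-86, 140), (-84, 137), (-82, 141), (-80, 142), (-78, 136), (-76, 134), (-74, 136), (-72, 144), (-70, 144), (-68, 142), (-66, 141), (-64, 145), (-62, 147), (-60, 146), (-58, 146), (-56, 145), (-54, 140), (-52, 115), (-50, 74), (-48, 72), (-46, 67), (-44, 49), (-42, 71), (-40, 114), (-38, 145), (-36, 156), (-34, 155), (-32, 155), (-30, 154)]
w1 0.085 [(-125, 87), (-123, 87), (-121, 87), (-119, 88), (-117, 88), (-114, 85), (-112, 87), (-110, 86), (-108, 86), (-106, 75), (-104, 55), (-102, 88), (-100, 139), (-98, 144), (-96, 147), (-94, 144),
[... 2017 characters left out ...]
8, 73), (-46, 70), (-44, 53), (-42, 77), (-40, 113), (-38, 137), (-36, 153), (-34, 155), (-32, 155), (-30, 156)]
w9 0.085 [(-125, 152), (-123, 153), (-121, 153), (-119, 142), (-117, 101), (-114, 86), (-112, 86), (-110, 86), (-108, 85), (-106, 81), (-104, 95), (-102, 101), (-100, 124), (-98, 140), (-96, 145), (-94, 143), (-92, 142), (-90, 145), (-88, 143), (-86, 142), (-84, 145), (-82, 144), (-80, 146), (-78, 146), (-76, 148), (-74, 144), (-72, 140), (-70, 137), (-68, 140), (-66, 146), (-64, 149), (-62, 151), (-60, 151), (-58, 148), (-56, 147), (-54, 147), (-52, 149), (-50, 118), (-48, 80), (-46, 73), (-44, 58), (-42, 57), (-40, 98), (-38, 124), (-36, 143), (-34, 144), (-32, 146), (-30, 148)]
```

```bash
python3 -m jog '[0.3,0,0,0,0,0,0, 0.3,0,0,0,0,0,0]'
python3 - <<'E'
from h import *
st();plan((.4595,.1266,.095,81))
E
```

```text
t: 41.78
tool_pos: [0.4547, 0.1266, 0.1774]
tool_rot: [-0.251, -3.13, 0.001]
contact_force: [0.1, 0.4, -0.8]
opening: 0.0403
t 41.77 pos [0.4547 0.1266 0.1774] R [[-0.987, 0.159, -0.001], [0.159, 0.987, -0.001], [0.001, -0.001, -1.0]] F [ 0.1  0.4 -0.8] op 0.0403 q [ 0.11 -0.29  2.02 -0.    1.41 -1.3 ]
-> [0.4595 0.1266 0.095 ] yaw 81.0 n=2 [[-0.0024, 0.0004, 0.0412, np.float64(-0.08)], [-0.0024, 0.0004, 0.0412, np.float64(-0.08)]]
```

```bash
python3 -m jog '[0.3,-0.0024,0.0004,0.04,0,0,0, 0.3,-0.0024,0.0004,0.04,0,0,0, 0.3,0,0,0,0,0,0, 0.3,0,0,0,0,0,0]'
python3 -m jog '[0.3,0,0,0.01,0,0,0, 0.3,0,0,0.008,0,0,0, 0.3,0,0,0.006,0,0,0, 0.3,0,0,0.002,0,0,0, 0.3,0,0,0,0,0,0, 0.3,0,0,0,0,0,0]'
```

```text
t: 42.28
tool_pos: [0.4608, 0.1267, 0.0996]
tool_rot: [0.25, 3.13, 0.0]
contact_force: [-0.3, 0.5, -1.0]
opening: 0.0403
t: 43.02
tool_pos: [0.46, 0.1271, 0.0726]
tool_rot: [0.248, 3.131, 0.0]
contact_force: [0.4, 0.2, -0.9]
opening: 0.0404
```

```bash
python3 -m jog '[0.3,0,0,0.002,0,0,0, 0.3,0,0,0.002,0,0,0, 0.3,0,0,0,0,0,0]'
python3 -m jog '[0.75,0,0,0,0,0,0, 0.75,0,0,0,0,0,0, 0.75,0,0,0,0,0,0, 0.75,0,0,-0.04,0,0,0, 0.75,0,0,-0.06,0,0,0, 1,0,0,-0.05,0,0,0, 1,0,0,0,0,0,0]'
python3 - <<'E'
from h import *
st();plan((.62,-.13,.2,60),(.6545,-.1575,.15,None))
E
```

```text
t: 43.4
tool_pos: [0.4597, 0.127, 0.0682]
tool_rot: [-0.248, -3.131, 0.0]
contact_force: [-0.2, -0.6, -1.1]
opening: 0.0404
t: 44.28
tool_pos: [0.4628, 0.1274, 0.2244]
tool_rot: [0.248, 3.121, 0.003]
contact_force: [-0.2, 0.5, 0.6]
opening: 0.0853
t 44.27 pos [0.4628 0.1274 0.2244] R [[-0.987, 0.158, 0.011], [0.158, 0.987, 0.001], [-0.01, 0.003, -1.0]] F [-0.2  0.5  0.6] op 0.0853 q [ 0.11 -0.31  1.95 -0.    1.49 -1.3 ]
-> [ 0.62 -0.13  0.2 ] yaw 60.0 n=6 [[-0.0326, -0.0382, 0.0041, np.float64(3.49)], [-0.0349, -0.0362, 0.0041, np.float64(3.49)], [-0.037, -0.034, 0.0041, np.float64(3.49)], [-0.039, -0.0317, 0.0041, np.float64(3.49)], [-0.0409, -0.0292, 0.0041, np.float64(3.49)], [-0.0426, -0.0267, 0.0041, np.float64(3.49)]]
-> [ 0.6545 -0.1575  0.15  ] yaw 60.0 n=2 [-0.0218, -0.0033, 0.025, 0.0]
```

```bash
python3 -m jog '[1,-0.0326,-0.0382,0.004,0,0,0, 1,-0.0326,-0.0382,0.004,0,0,0, 1,-0.0326,-0.0382,0.004,0,0,0, 1,-0.0326,-0.0382,0.004,0,0,0, 1,-0.0326,-0.0382,0.004,0,0,0, 1,-0.0326,-0.0382,0.004,0,0,0, 1,0,0,0,0,0,0, 1,0,0,0,0,0,0]'
cat >> h.py <<'E'
def lids(w,lo=128):
    h=cv2.cvtColor(w["image"],cv2.COLOR_BGR2HSV);m=cv2.inRange(h,(10,lo,90),(24,255,255))
    m=cv2.morphologyEx(cv2.morphologyEx(m,cv2.MORPH_OPEN,np.ones((3,3))),cv2.MORPH_CLOSE,np.ones((5,5)))
    n,l,s,c=cv2.connectedComponentsWithStats(m)
    for i in range(1,n):
        if s[i][4]>150: print(s[i],c[i].round(1),atz(w,c[i],.0685).round(4))
E
python3 - <<'E'
from h import *
st();w=shot("wrist");lids(w);plan((.6545,-.1575,.12,None))
E
```

```text
t: 45.28
tool_pos: [0.616, -0.1297, 0.193]
tool_rot: [-0.249, -3.129, -0.002]
contact_force: [-0.4, 0.4, 0.3]
opening: 0.0857
t 45.27 pos [ 0.616  -0.1297  0.193 ] R [[-0.987, 0.158, -0.002], [0.158, 0.987, 0.001], [0.002, 0.001, -1.0]] F [-0.4  0.4  0.3] op 0.0857 q [-0.33  0.09  1.64  0.    1.42 -1.74]
[ 202  259   45   41 1399] [223.9 278.9] [ 0.6964 -0.1727  0.0685]
-> [ 0.6545 -0.1575  0.12  ] yaw 81.0 n=2 [-0.0212, -0.011, 0.0367, np.float64(-0.0)]
```

```bash
python3 -m jog '[1,-0.045,-0.022,-0.02,0,0,0, 1,-0.03,-0.012,0,0,0,0, 1,0,0,0,0,0,0, 1,0,0,0,0,0,0]'
python3 - <<'E'
from h import *
st();w=shot("wrist");lids(w);lids(w,115);cv2.imwrite("pics/w12.png",w["image"])
E
```

```text
t: 45.82
tool_pos: [0.6848, -0.1741, 0.2141]
tool_rot: [-0.246, -3.131, -0.001]
contact_force: [-0.1, -0.4, -0.2]
opening: 0.0854
t 45.83 pos [ 0.6848 -0.1741  0.2141] R [[-0.988, 0.156, -0.001], [0.156, 0.988, 0.001], [0.001, 0.0, -1.0]] F [-0.1 -0.4 -0.2] op 0.0854 q [-0.35  0.25  1.42  0.    1.47 -1.77]
[ 238  173   45   43 1495] [259.9 193.8] [ 0.6961 -0.1727  0.0685]
[ 238  173   45   43 1520] [259.9 194. ] [ 0.6964 -0.1727  0.0685]
```

```bash
python3 - <<'E'
from h import *
plan((.6955,-.1727,.046,None))
E
python3 -m jog '[1,-0.0105,0.003,0.05,0,0,0, 1,0,0,0.05,0,0,0, 1,0,0,0.045,0,0,0, 1,0,0,0.02,0,0,0, 1,0,0,0,0,0,0]'
python3 -c "
from h import *
st()"
```

```text
-> [ 0.6955 -0.1727  0.046 ] yaw 81.0 n=3 [-0.0035, 0.0011, 0.0561, np.float64(-0.0)]
t: 46.5
tool_pos: [0.6951, -0.1734, 0.0481]
tool_rot: [-0.248, -3.129, -0.001]
contact_force: [0.8, -1.1, 0.2]
opening: 0.0854
t 46.5 pos [ 0.6951 -0.1734  0.0481] R [[-0.988, 0.157, -0.003], [0.157, 0.988, 0.001], [0.003, 0.001, -1.0]] F [ 0.8 -1.1  0.2] op 0.0854 q [-0.35  0.42  1.5   0.    1.22 -1.76]
```

```bash
python3 -m jog '[0.3,0,0,0,0,0,0, 0.3,0,0,0,0,0,0, 0.3,0,0,0,0,0,0, 0.3,0,0,0,0,0,0, 0.3,0,0,0,0,0,0, 0.3,0,0,-0.03,0,0,0, 0.3,0,0,-0.05,0,0,0, 0.3,0,0,-0.05,0,0,0, 0.3,0,0,-0.03,0,0,0, 0.3,0,0,0,0,0,0]' 40
python3 - <<'E'
from h import *
st();plan((.48,.0,.21,None),(.473,.2155,.21,81))
E
```

```text
t: 47.75
tool_pos: [0.698, -0.1749, 0.2135]
tool_rot: [0.248, 3.125, -0.003]
contact_force: [-1.1, -0.2, -1.2]
opening: 0.0406
t 47.75 pos [ 0.698  -0.1749  0.2135] R [[-0.987, 0.158, 0.007], [0.158, 0.987, -0.002], [-0.007, -0.001, -1.0]] F [-1.1 -0.2 -1.2] op 0.0406 q [-0.35  0.28  1.39 -0.    1.47 -1.76]
-> [0.48 0.   0.21] yaw 80.9 n=5 [0.0486, 0.0277, 0.0007, np.float64(-0.0)]
-> [0.473  0.2155 0.21  ] yaw 81.0 n=4 [[0.0102, 0.0529, -0.0, np.float64(-0.02)], [0.0102, 0.0529, -0.0, np.float64(-0.02)], [0.0102, 0.0529, -0.0, np.float64(-0.02)], [0.0102, 0.0529, -0.0, np.float64(-0.02)]]
```

```bash
python3 -m jog '[0.3,0.0486,0.0277,0,0,0,0, 0.3,0.0486,0.0277,0,0,0,0, 0.3,0.0486,0.0277,0,0,0,0, 0.3,0.0486,0.0277,0,0,0,0, 0.3,0.0486,0.0277,0,0,0,0, 0.3,0.0102,0.0529,0,0,0,0, 0.3,0.0102,0.0529,0,0,0,0, 0.3,0.0102,0.0529,0,0,0,0, 0.3,0.0102,0.0529,0,0,0,0, 0.3,0,0,0,0,0,0]'
python3 -m jog '[0.3,0,0,0.05,0,0,0, 0.3,0,0,0.05,0,0,0, 0.3,0,0,0.01,0,0,0, 0.3,0,0,0,0,0,0, 0.3,0,0,0,0,0,0]'
python3 - <<'E'
from h import *
st();plan((.4725,.2155,.070,81))
E
```

```text
t: 49.0
tool_pos: [0.4694, 0.2188, 0.2065]
tool_rot: [-0.24, -3.128, 0.002]
contact_force: [-1.3, -0.8, -1.0]
opening: 0.0402
t: 49.62
tool_pos: [0.473, 0.2164, 0.1017]
tool_rot: [0.249, 3.128, 0.002]
contact_force: [1.0, -0.1, -0.3]
opening: 0.0401
t 49.62 pos [0.473  0.2164 0.1017] R [[-0.987, 0.158, 0.004], [0.158, 0.987, 0.001], [-0.004, 0.002, -1.0]] F [ 1.  -0.1 -0.3] op 0.0401 q [ 0.29 -0.08  1.97 -0.    1.25 -1.13]
-> [0.4725 0.2155 0.07  ] yaw 81.0 n=1 [[0.0004, -0.001, 0.0317, np.float64(-0.1)]]
```

```bash
python3 -m jog '[0.3,0,-0.001,0.012,0,0,0, 0.3,0,0,0.01,0,0,0, 0.3,0,0,0.006,0,0,0, 0.3,0,0,0.002,0,0,0, 0.3,0,0,0,0,0,0, 0.3,0,0,0,0,0,0]'
python3 -m jog '[0.3,0,0,0.002,0,0,0, 0.3,0,0,0,0,0,0]'
python3 -m jog '[0.75,0,0,0,0,0,0, 0.75,0,0,0,0,0,0, 0.75,0,0,0,0,0,0, 0.75,0,0,-0.04,0,0,0, 0.75,0,0,-0.06,0,0,0, 1,0,0,-0.06,0,0,0, 1,-0.02,-0.04,-0.04,0,0,0, 1,0,-0.02,-0.02,0,0,0, 1,0,0,0,0,0,0, 1,0,0,0,0,0,0]'
python3 - <<'E'
from h import *
import pickle
st();w=shot("wrist");pickle.dump({k:w[k] for k in("image","camera_matrix","dist_coeffs","mount","obs")},open("w13.pkl","wb"))
cv2.imwrite("pics/w13.png",cv2.convertScaleAbs(cv2.resize(w["image"],(800,600),interpolation=cv2.INTER_CUBIC),alpha=1.3))
E
```

```text
t: 50.38
tool_pos: [0.4713, 0.2153, 0.0696]
tool_rot: [0.248, 3.132, 0.0]
contact_force: [-1.9, -0.4, 2.3]
opening: 0.0406
t: 50.62
tool_pos: [0.4715, 0.2154, 0.0696]
tool_rot: [-0.248, -3.131, 0.001]
contact_force: [-7.5, -1.5, 13.3]
opening: 0.0401
t: 51.88
tool_pos: [0.4809, 0.1532, 0.2858]
tool_rot: [-0.248, -3.13, 0.0]
contact_force: [-1.1, 0.2, -0.4]
opening: 0.0853
t 51.88 pos [0.4809 0.1532 0.2858] R [[-0.988, 0.158, -0.002], [0.158, 0.988, 0.0], [0.002, -0.0, -1.0]] F [-1.1  0.2 -0.4] op 0.0853 q [ 0.16 -0.27  1.82  0.    1.59 -1.25]
```

View pics/w13.png

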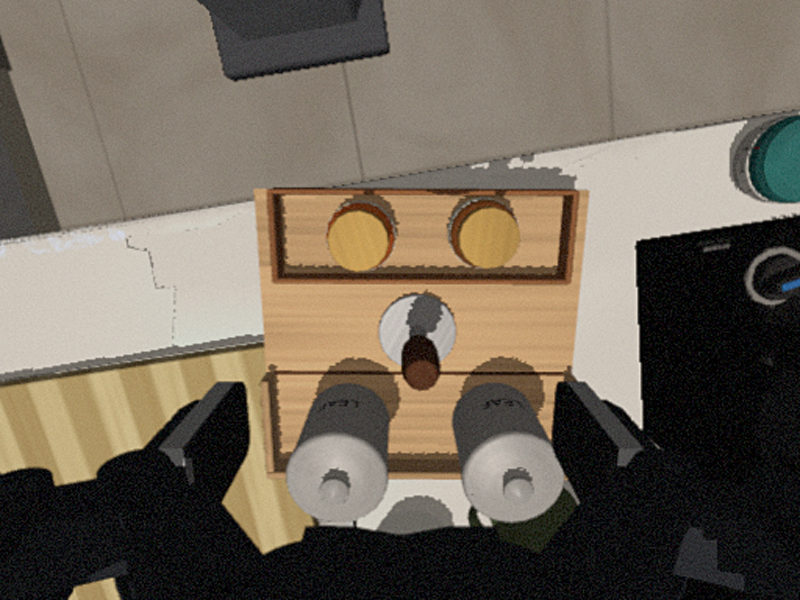

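```bash
python3 - <<'E'
from h import *
import pickle
w=pickle.load(open("w13.pkl","rb"));s=1.5625;f=lambda u:(u[0]/s-.3,u[1]/s-.3)
o=np.array([.5372,.1597]);ex=np.array([.988,-.156]);ey=np.array([.156,.988])
t=lambda P:np.round([(P[:2]-o)@ex,(P[:2]-o)@ey],4)
for u in((361,240),(489,236)): print("jar",t(atz(w,f(u),.086))+[.073,0])
for k,ls in(((517,485),((487,407),(500,407),(510,405),(521,403))),((334,486),((324,407),(335,407),(346,405),(356,404)))):
    K=atz(w,f(k),.1465);h=[hit(w,f(l),K)[0]%360 for l in ls];print("can",t(K)-[.082,0],h,np.mean(h)-171)
print("collar",t(atz(w,f((418,330)),.048)))
p=shot("scene");q=shot("top")
for n,uv,z in (("timer",(232,287),.046),): pass
a=cv2.imread("pics/scene0.png");d=cv2.absdiff(a,p["image"]).max(2)
for n,(x,y) in dict(timer=(232,292),mug=(385,270),glass=(434,300)).items():
    x,y=int(x/s),int(y/s);print(n,"median diff",np.median(d[y-10:y+10,x-8:x+8]))
E
```

```text
jar [-0.001  -0.0426]
jar [-0.0036  0.0443]
can [-0.0074  0.0585] [np.float64(193.2), np.float64(178.7), np.float64(165.9), np.float64(148.9)] 0.674999999999983
can [-0.0067 -0.0584] [np.float64(191.9), np.float64(177.2), np.float64(164.7), np.float64(153.2)] 0.75
collar [ 0.0023 -0.0021]
timer median diff 2.0
mug median diff 2.0
glass median diff 1.0
```

```bash
python3 -c "
from h import *
print(ctrl.finish_job())"
```

```text
the job is handed in; nothing more can be done
None
```

The caddy is back together and loaded, and I handed the job in at about 52 s of the 210 s allowed. The hand-in reports no verdict, so the results below come from my own last checks.

**Carry post:** I took it out of the pot and found the socket with a camera estimate plus feel. I pressed it home to about 19 N of contact force, and the collar looks flat on the tray. By camera the collar sits about 3 mm from the middle of the opening, within the 12 mm limit. I loaded the tray only after that.

**Canisters:** two were reachable, and both stand upright in the back row. By camera they are about 7 mm in front of the row's middle line; the limit is 12 mm. An earlier picture gave about 4 mm. I re-gripped the left canister once and turned it 8°, because its label first measured up to 10° off. Both labels now measure within about 1° of the front.

**Jars:** two were there, and both are in the bin, within about 4 mm of its middle line. One had been knocked about 4 cm aside during the run; I found it again before gripping it.

**Left in place:** the mug, glass and timer look unchanged against the first picture. The arm ended clear of everything.

**Doubts:**
- I took the grey, canister-like thing at the far back left for background, because it is about 1.2 m away and out of reach.
- The networks missed the jars and canisters in several of the later pictures, so I used colour and geometry there.
- Tray-frame positions disagree by 2 to 3 mm between features.

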